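# Gang up brass blanks in a toggle-clamp fixture

### The job

Make up the four brass blanks as one row in the clamping fixture, ready for engraving across all of them: fetch the fourth from the bench, and have all four lie flat on the plate side by side, each with a short end snug and square against the back rail, in one row running from the end stop towards the clamp's shoe. Only when the whole row stands against the rail, throw the clamp handle over, fully home, so that the shoe closes the row up tight against the end stop. Leave the other things on the bench undisturbed.

Things in the scene. Friction and masses are not known exactly. Their poses are not given: they have to be found in the camera images.
- fixture: Clamping fixture bolted to the bench: aluminium plate 270 (x) by 390 (y) by 12 mm thick, with a steel back rail, end stop and push-pull toggle clamp. Origin: centre of the plate's underside, z up; x points to the back rail (along y, on the side away from the robot), y to the end stop; the clamp is at the -y end, on the line x = 76 mm, y from -40 to -192 mm, 44 mm wide.
- row_corner (a point): Where the faces of back rail and end stop meet, at the plate's top: (104, 150, 12) mm in the fixture's frame; axes as the fixture's. From here the rail's face runs 204 mm along -y and the stop's face 30 mm along -x; both stand 7 mm above the plate. The finished row takes 56 mm along -x and 160 mm along -y.
- shoe_face (a point): Centre of the face, towards the row, of the clamp's steel shoe (38 mm wide, 27 mm high, 1 mm clear of the plate, 10 mm thick). Axes as the fixture's; slides along y with the handle. Clamp open: 190 mm from the end stop's face, so 30 mm are spare beside four blanks. Throwing the handle moves it 31 mm, which closes the gaps left and nips the row by about 1 mm.
- blank_a: One of four equal brass blanks: plain rectangular block 56 x 40 x 10 mm, about 0.19 kg. Origin at the centre of its underside; x along its 56 mm length, y across its 40 mm width, z up. Starts loose on the fixture's plate, its x roughly (within 20 degrees) towards the back rail.
- blank_b: Same as blank_a: brass, 56 x 40 x 10 mm, about 0.19 kg, origin at the centre of its underside, x along its 56 mm length, y across its 40 mm width, z up. Starts loose on the plate, its x roughly towards the back rail.
- blank_c: Same as blank_a: brass, 56 x 40 x 10 mm, about 0.19 kg, origin at the centre of its underside, x along its 56 mm length, y across its 40 mm width, z up. Starts loose on the plate, its x roughly towards the back rail.
- blank_d: Same as blank_a: brass, 56 x 40 x 10 mm, about 0.19 kg, origin at the centre of its underside, x along its 56 mm length, y across its 40 mm width, z up. Starts on the bench, on the +y side of the fixture, its x within 35 degrees of the world x.
- clamp_handle (a joint): The toggle clamp's handle. 0 = open, leaning 40 degrees from upright towards -y of the fixture, away from the row; it swings up and over towards the row (+y) to 1.222 rad = fully home on its stop, leaning 30 degrees towards the row, where it locks. Light friction (1 to 2 N at the grip, more while the shoe shoves blanks); stays where it is left. Starts between 0 and 0.1.
- handle_grip (a point): Point on the axis of the handle's black rubber grip (18 mm thick, round, from 45 mm to 100 mm from the pivot, plus a rounded end to 109 mm), 85 mm from the pivot. Moves with the handle. Its axes: x along the pivot axis.
- handle_pivot (a point): The handle's fixed pivot, at (76, -170, 36) mm in the fixture's frame; the pivot axis is the fixture's x. Axes as the fixture's. Apart from the handle, the clamp stands no higher than 75 mm above the bench.
- disc: Bystander: loose brass disc plate, 130 mm across, 6 mm thick (hub to 11 mm), on the bench to the robot's right. Origin: centre of its underside.
- graver: Bystander: loose graver, dark wooden handle and steel shank, 150 mm long (along its x), 13 mm high. Origin on its underside.
- dividers: Bystander: loose pair of steel dividers with a blue clamp block, about 200 mm long (along its x), 16 mm high, beyond the fixture. Origin on its underside.
- pot: Bystander: small loose brass pot, 44 mm across and 42 mm high. Origin: centre of its underside.
Mind the look-alikes: they are no part of the job. Leave any green, purple or red look-alike of the blank_d alone.

How it is judged:
On the way, in this order (a step that is already met when the one before it is completed fails the run):
1. with the clamp still open, all four blanks stand flat on the plate in one row against the back rail, between the end stop and the shoe: short end within 3 mm of the rail, square within 3 degrees (x of blank_a in the frame of fixture between 0.073 and 0.0785 m and angle between the x axis of each of blank_a, blank_b, blank_c, blank_d and the x axis of fixture, either way round below 0.052 rad and y of blank_a in the frame of fixture between -0.026 and 0.1325 m and z of blank_a in the frame of fixture between 0.01 and 0.014 m and x of blank_b in the frame of fixture between 0.073 and 0.0785 m and y of blank_b in the frame of fixture between -0.026 and 0.1325 m and z of blank_b in the frame of fixture between 0.01 and 0.014 m and x of blank_c in the frame of fixture between 0.073 and 0.0785 m and y of blank_c in the frame of fixture between -0.026 and 0.1325 m and z of blank_c in the frame of fixture between 0.01 and 0.014 m and x of blank_d in the frame of fixture between 0.073 and 0.0785 m and y of blank_d in the frame of fixture between -0.026 and 0.1325 m and z of blank_d in the frame of fixture between 0.01 and 0.014 m and value of joint clamp_handle below 0.4 rad), for 0.2 s.
2. the clamp handle is thrown fully home (value of joint clamp_handle above 1.162 rad), for 0.2 s.
At the end, for the whole second after the job is handed in: The clamp handle is within 0.06 rad of fully home, and all four blanks lie at rest flat on the plate in one closed row from the end stop: each short end within 2.5 mm of the back rail, square to it within 2 degrees, and the whole row no more than 3.5 mm longer than four blank widths (x of blank_a in the frame of fixture between 0.0735 and 0.0785 m and angle between the x axis of each of blank_a, blank_b, blank_c, blank_d and the x axis of fixture, either way round below 0.035 rad and y of blank_a in the frame of fixture between 0.0065 and 0.1325 m and z of blank_a in the frame of fixture between 0.01 and 0.014 m and x of blank_b in the frame of fixture between 0.0735 and 0.0785 m and y of blank_b in the frame of fixture between 0.0065 and 0.1325 m and z of blank_b in the frame of fixture between 0.01 and 0.014 m and x of blank_c in the frame of fixture between 0.0735 and 0.0785 m and y of blank_c in the frame of fixture between 0.0065 and 0.1325 m and z of blank_c in the frame of fixture between 0.01 and 0.014 m and x of blank_d in the frame of fixture between 0.0735 and 0.0785 m and y of blank_d in the frame of fixture between 0.0065 and 0.1325 m and z of blank_d in the frame of fixture between 0.01 and 0.014 m and value of joint clamp_handle above 1.162 rad and linear speed of each of blank_a, blank_b, blank_c, blank_d below 0.01 m/s); the robot touches nothing.
It fails at once if the disc moved more than 20 mm (distance of disc from where it was at the start of the episode above 0.02 m).
It fails at once if the graver moved more than 20 mm (distance of graver from where it was at the start of the episode above 0.02 m).
It fails at once if the dividers moved more than 20 mm (distance of dividers from where it was at the start of the episode above 0.02 m).
It fails at once if the pot moved more than 20 mm (distance of pot from where it was at the start of the episode above 0.02 m).
It also fails if it takes over 72 s, if anything falls off the work surface, if the arm or the gripper's body presses on something with over 40 N, if the wrist force passes 120 N, or if a joint passes its speed limit or range.

### The arm

A 6-joint arm with a two-finger parallel gripper is mounted at the origin on the work surface. World frame = base frame: x ahead of the robot, y to its left, z up, the work surface at z = 0. Lengths are in m, angles in rad, forces in N, time in s.
With the tool pointing down it reaches from about 0.25 to 0.725 m from the base axis. Payload 4 kg.
Tool frame: the origin (TCP) lies midway between the tips of the shut fingers; the grasp point (between the pads) lies 19 mm behind it; z points along the fingers, x is the direction in which the jaws open and shut, and the axes are right-handed (so a half turn about z gives the same grasp; the last joint's range is limited). The gripper opens to 85 mm and grips with 20 to 120 N. Pads are 22 mm wide; open, the fingers measure 114 mm over their backs; the gripper's body (76 mm by 85 mm) begins 54 mm behind the grasp point. The pads swing forward as they close: fully open they stand 13 mm farther back than shut.
Start: joints at [0, 0.241, 0.005, 1.335, 0, 1.571], TCP at [0.5, -0, 0.231] pointing down, gripper open.
Joint ranges: [-2.72, 2.72], [-1.05, 1.87], [-1.09, 1.28], [-1.99, 2.15], [-1.42, 1.44], [-3.14, 3.14]. Speed limits (rad/s): [2.79, 2.79, 3.14, 3.14, 3.14, 3.14].

### API

Orientations are given as a unit quaternion [x, y, z, w].
In Python, from workcell import bot, vision, ticket gives the robot as it stands.
- The arm moves only by the tool play_rows, never from a script. Its argument "deltas" is one flat list of numbers, 5 for each row, row after row: the opening, from 0 (shut) to 1 (fully open), then the shift along the tool's x, y, z in units of 60 mm (1.0 is 60 mm), then the turn about the tool's z in degrees. A call has 1 to 12 rows; each row shifts and turns the pose as measured when the row begins, along the tool's axes as they then stand; what a row does not reach is not made up. A row lasts 1/8 s, in which the tool goes at most 62.5 mm and 10.7 degrees, less where a joint would pass 70% of its speed; a pose out of reach is approached as far as the arm can. A call is refused whole if a number of a shift passes 1 or a number of a turn 10.7, either way. A call with a gripper value outside its range is refused whole. The fingers move at their own pace and stop on an object; the grip force is fixed at half the most. Time passes only in rows, so rows that do not move let the fingers close. It gives the time, the measured TCP pose, the force and the opening at its end, in the units of the state.
- bot.get_obs(): the state, without advancing time (a new reading comes with each control period).
- vision.camera(name): name is "scene" or "side" or "wrist"; returns a dict with "color" (400x640x3 uint8, blue, green, red), "intrinsics" (3x3 intrinsics, pixels), "rvec" (rotation vector, rad) and "tvec" (3), from world to camera coordinates, as OpenCV has them. Camera axes: x right, y down, z forward; pixel columns grow to the right and rows downward; lengths in m; the calibration is good to about 2 mm. The wrist camera is an equidistant fisheye: a pixel r from the principal point sees the ray r / f radians off the axis. A picture is of the moment at which its call begins. There is no depth.
- ticket.job_done(): hands the job in, once; it reports no verdict.
The state is a dict: "clock": time; "joint_pos": joint angles; "joint_vel": joint speeds; "tau": joint torques, N m; "eef_pos": TCP position; "tool_rot": TCP orientation; "ft_force": force on the tool from outside, world axes, zero at the start; "ft_torque": the same for the moment, N m; "grip_width": finger opening in m.
Only numpy, scipy, OpenCV 4.12 (cv2) and the standard library are available. Lean on these libraries where they do the work, as an engineer would, in place of code of your own. Each camera call takes 0.05 s, during which the arm holds its last target. There are 200 camera calls.

## Working session

There is one attempt and no reset: what is moved stays moved. The work goes in short steps, Python scripts to look and compute and a tool call to move; the robot and the scene stay as the last step left them, time stands still between calls to the robot, and variables do not carry over. Pictures are saved under pics/ and viewed, about 8 in all and at most 12, crops included, and the job is handed in when it is done.

Besides the shell and the picture viewer there is one more tool, called after "Emit:" by a JSON object that holds its "fn" and its "kwargs". play_rows: Moves the arm, as the interface text tells. Its arguments: {"type":"object","properties":{"deltas":{"type":"array"}},"required":["deltas"]}

```bash
ls; mkdir -p pics; cat > h.py <<'E'
import numpy as np, cv2
from workcell import bot, vision, ticket
def snap(n):
    return vision.camera(n)
def Rt(c):
    return cv2.Rodrigues(np.array(c['rvec'],float))[0], np.array(c['tvec'],float).ravel()
def toworld(c,px,z):
    R,t=Rt(c);K=np.array(c['intrinsics'])
    p=np.c_[np.atleast_2d(np.array(px,float)),np.ones(len(np.atleast_2d(px)))]
    if c.get('fish'):
        d=(p[:,:2]-K[:2,2])/[K[0,0],K[1,1]];r=np.linalg.norm(d,axis=1)
        rays=np.c_[d/r[:,None]*np.sin(r)[:,None],np.cos(r)]
    else: rays=(np.linalg.inv(K)@p.T).T
    w=rays@R; o=-R.T@t
    s=(z-o[2])/w[:,2]
    return o+w*s[:,None]
def topix(c,P):
    R,t=Rt(c);K=np.array(c['intrinsics'])
    q=np.atleast_2d(P)@R.T+t
    if c.get('fish'):
        h=np.linalg.norm(q[:,:2],axis=1);th=np.arctan2(h,q[:,2])
        return q[:,:2]/h[:,None]*th[:,None]*[K[0,0],K[1,1]]+K[:2,2]
    q=q@K.T
    return q[:,:2]/q[:,2:]
E
python3 - <<'E'
from h import *
np.set_printoptions(precision=4,suppress=True)
for n in('scene','side'):
    c=snap(n);cv2.imwrite(f'pics/{n}0.png',c['color']);R,t=Rt(c);print(n,-R.T@t,R[2],c['intrinsics'])
print(bot.get_obs())
E
```

```text
pics
scene [1.1972 0.8253 1.2826] [-0.4152 -0.5079 -0.7548] [[514.2202   0.     316.9121]
 [  0.     514.2202 203.1555]
 [  0.       0.       1.    ]]
side [0.0736 0.6402 1.0347] [ 0.3779 -0.493  -0.7836] [[374.7033   0.     315.9734]
 [  0.     374.7033 198.2588]
 [  0.       0.       1.    ]]
{'clock': 0.1, 'joint_pos': array([-0.    ,  0.2414,  0.0039,  1.3352,  0.    ,  1.5708]), 'joint_vel': array([-0.0009, -0.0035,  0.0034,  0.0011,  0.0009,  0.    ]), 'tau': array([ -0.0004, -37.314 ,  25.301 ,   0.0108,   0.    ,  -0.    ]), 'eef_pos': array([0.4994, 0.    , 0.2305]), 'tool_rot': array([ 1.    , -0.    , -0.0009, -0.    ]), 'ft_force': array([-0.53  ,  0.4485, -0.6248]), 'ft_torque': array([-0.0216, -0.0123, -0.0285]), 'grip_width': 0.08533270053330193}
```

View pics/scene0.png

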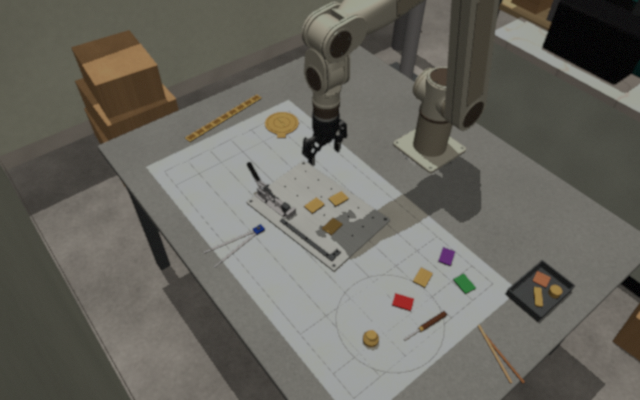

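View pics/side0.png

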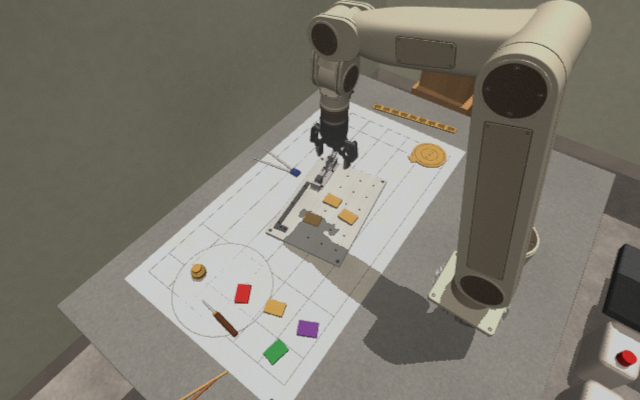

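Scene: fixture plate corners about (249,203), (305,163), (390,219), (334,268). Loose blanks are at (314,205), (338,199) and (333,226, in shadow), and blank_d is at (423,277). Side: the same blanks are at (332,200), (348,217), (313,218), with d at (275,308).

```bash
python3 - <<'E'
from h import *
np.set_printoptions(precision=4,suppress=True)
c=snap('scene');s=snap('side')
print(toworld(c,[(249,203),(305,163),(390,219),(334,268)],.012))
for k,z in((c,'c'),(s,'s')):
    hsv=cv2.cvtColor(k['color'],cv2.COLOR_BGR2HSV)
    m=cv2.inRange(hsv,(8,110,60),(28,255,255))
    cs,_=cv2.findContours(m,cv2.RETR_EXTERNAL,cv2.CHAIN_APPROX_NONE)
    for q in cs:
        a=cv2.contourArea(q)
        if 60<a<900:
            M=cv2.moments(q);u=(M['m10']/M['m00'],M['m01']/M['m00']);
            zt=.02; bp=cv2.boxPoints(cv2.minAreaRect(toworld(k,q[:,0],zt)[:,:2].astype(np.float32)*1000))
            print(z,np.array(u),a,toworld(k,[u],zt)[0],'rect',cv2.minAreaRect(toworld(k,q[:,0],zt)[:,:2].astype(np.float32)*1000))
w=snap('wrist');cv2.imwrite('pics/w0.png',w['color']);R,t=Rt(w);print(-R.T@t,R,w['intrinsics'])
E
```

```text
[[ 0.6731 -0.1666  0.012 ]
 [ 0.4151 -0.2017  0.012 ]
 [ 0.3557  0.1662  0.012 ]
 [ 0.6163  0.1997  0.012 ]]
c [370.4711 338.4175] 158.5 [0.6862 0.4348 0.02  ] rect ((686.0272216796875, 434.76959228515625), (43.52886962890625, 34.55895233154297), 48.08540725708008)
c [432.0833 321.1402] 88.0 [0.52   0.5009 0.02  ] rect ((519.2514038085938, 500.9637756347656), (10.780927658081055, 87.5560073852539), 84.68018341064453)
c [630.5184 334.8517] 685.5 [0.1299 0.8585 0.02  ] rect ((116.14546203613281, 839.6749267578125), (171.88946533203125, 61.85783004760742), 29.074424743652344)
c [537.8539 296.5232] 125.5 [0.2273 0.6328 0.02  ] rect ((226.55496215820312, 632.726318359375), (64.01164245605469, 21.793376922607422), 35.990806579589844)
c [554.8947 290.9912] 114.0 [0.1736 0.652  0.02  ] rect ((174.3055419921875, 651.1456909179688), (44.38530731201172, 31.574739456176758), 1.8410568237304688)
c [541.1694 278.776 ] 152.5 [0.1698 0.6029 0.02  ] rect ((169.9740447998047, 602.7994995117188), (42.19324493408203, 40.357757568359375), 16.47081184387207)
c [422.4817 277.0884] 164.0 [0.4378 0.386  0.02
[... 1977 characters left out ...]
87.8433837890625)
s [332.2951 200.0492] 122.0 [ 0.5128 -0.0248  0.02  ] rect ((513.2870483398438, -25.224252700805664), (54.480194091796875, 38.935848236083984), 4.082447052001953)
s [428.1907 154.8451] 611.0 [ 0.3438 -0.4158  0.02  ] rect ((343.8985290527344, -418.19293212890625), (124.02363586425781, 126.72838592529297), 7.859605312347412)
s [414.7221 117.9081] 324.5 [ 0.4845 -0.5794  0.02  ] rect ((493.36309814453125, -578.68408203125), (352.25921630859375, 31.791704177856445), 8.606147766113281)
[0.5003 0.0801 0.3744] [[ 1.      0.0011 -0.0004]
 [ 0.0012 -0.9504  0.3111]
 [ 0.     -0.3111 -0.9504]] [[309.7069   0.     317.0997]
 [  0.     309.7069 203.4101]
 [  0.       0.       1.    ]]
```

View pics/w0.png

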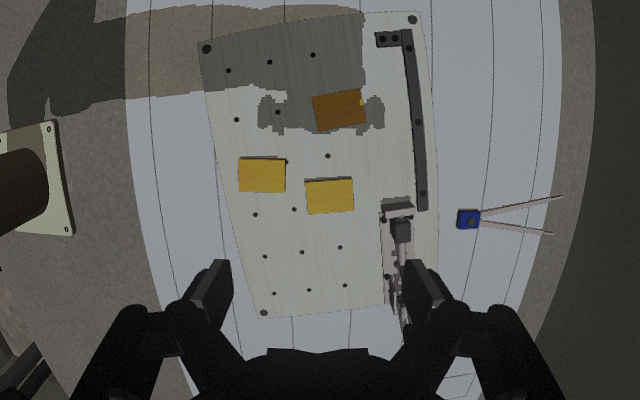

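Wrist view: rail runs from (407,33) to (422,210), end stop at (376..400,40), shoe at (397,207). The three blanks are at (262,175), (330,196) and (340,110), and all three are clear.

```bash
cat >> h.py <<'E'
def wr():
    c=vision.camera('wrist');c['fish']=1;return c
def blanks(c,z=.022,lo=300):
    hsv=cv2.cvtColor(c['color'],cv2.COLOR_BGR2HSV)
    m=cv2.inRange(hsv,(8,110,50),(28,255,255));out=[]
    cs,_=cv2.findContours(m,cv2.RETR_EXTERNAL,cv2.CHAIN_APPROX_NONE)
    for q in cs:
        if cv2.contourArea(q)>lo:
            w=toworld(c,q[:,0],z)[:,:2].astype(np.float32)*1000
            out.append((q.reshape(-1,2).mean(0).round(),cv2.minAreaRect(w)))
    return out
E
python3 - <<'E'
from h import *
np.set_printoptions(precision=4,suppress=True)
c=wr();g=cv2.GaussianBlur(cv2.cvtColor(c['color'],cv2.COLOR_BGR2GRAY),(3,3),0).astype(float)
pl=[]
for r in list(range(60,200,6)):
    row=g[r,385:432];d=np.diff(row)
    i=d.argmin();j=d.argmax();pl.append((385+i+.5,r));print(r,385+i,385+j,int(d[i]),end='; ')
W=toworld(c,pl,.012)[:,:2]
f=cv2.fitLine(W.astype(np.float32),cv2.DIST_HUBER,0,.001,.001).ravel();f=f*np.sign(f[1]) if 0 else f
print('\nrail',f,'yaw',np.degrees(np.arctan2(-f[0]/f[1],1)));n=np.array([f[1],-f[0]]);print(((W-f[2:])@n*1000).round(1))
st=[]
for u in range(379,402,3):
    col=g[30:65,u];d=np.diff(col);i=d.argmax();st.append((u,30+i+.5));print(u,30+i,int(d[i]),end='; ')
print('stop',toworld(c,st,.012))
for b in blanks(c):print(b)
cv2.imwrite('pics/w1.png',cv2.resize(c['color'][5:245,180:460],None,fx=2.8,fy=2.4))
E
```

```text
60 403 416 -56; 66 403 416 -53; 72 404 417 -55; 78 405 418 -44; 84 406 418 -49; 90 406 419 -53; 96 407 420 -51; 102 408 420 -45; 108 409 421 -44; 114 409 422 -58; 120 409 422 -40; 126 410 423 -41; 132 411 423 -55; 138 411 424 -49; 144 412 424 -39; 150 412 425 -47; 156 413 425 -46; 162 413 425 -48; 168 413 426 -46; 174 414 426 -41; 180 414 426 -39; 186 415 427 -49; 192 415 427 -53; 198 415 427 -49; 
rail [ 0.1431 -0.9897  0.6095  0.0778] yaw 8.22711
[-0.6  0.4  0.2 -0.1 -0.4  0.5  0.1 -0.3 -0.8 -0.   0.7  0.2 -0.4  0.3
 -0.4  0.2 -0.5  0.1  0.6 -0.2  0.2 -0.7 -0.3  0.1]
379 47 45; 382 47 45; 385 46 46; 388 46 55; 391 46 46; 394 46 48; 397 46 49; 400 45 43; stop [[0.5719 0.1512 0.012 ]
 [0.5754 0.1515 0.012 ]
 [0.579  0.153  0.012 ]
 [0.5826 0.1533 0.012 ]
 [0.5862 0.1536 0.012 ]
 [0.5898 0.1539 0.012 ]
 [0.5935 0.1542 0.012 ]
 [0.5972 0.1557 0.012 ]]
(array([329., 196.]), ((514.8582153320312, -25.689228057861328), (55.2748908996582, 40.38308334350586), 4.665113925933838))
(array([261., 175.]), ((434.1058044433594, -0.3253669738769531), (40.61869812011719, 55.709312438964844), 87.52922821044922))
(array([338., 109.]), ((524.3956298828125, 76.30741882324219), (55.6149787902832, 39.60007095336914), 11.67102336883545))
```

```bash
cat >> h.py <<'E'
from scipy.spatial.transform import Rotation as Ro
YAW=np.radians(8.23);O=np.array([.5168,-.0079])
def f2w(x,y):  # fixture mm -> world m
    c,s=np.cos(YAW),np.sin(YAW);return O+np.array([c*x-s*y,s*x+c*y])/1000
def w2f(p):
    c,s=np.cos(YAW),np.sin(YAW);d=np.array(p[:2])-O;return np.array([c*d[0]+s*d[1],-s*d[0]+c*d[1]])*1000
def plan(way,start=None):
    """way: list of (xyz, tool-x yaw deg, opening, nrows); prints rows"""
    if start is None:
        o=bot.get_obs();p=np.array(o['eef_pos']);R=Ro.from_quat(o['tool_rot']).as_matrix();ya=np.degrees(np.arctan2(R[1,0],R[0,0]))
    else: p,ya=np.array(start[0]),start[1]
    for xyz,yt,op,n in way:
        D=(np.array(xyz)-p)/n; dt=(yt-ya)/n
        for k in range(n):
            a=np.radians(ya); c,s=np.cos(a),np.sin(a)
            v=np.array([c*D[0]+s*D[1], s*D[0]-c*D[1], -D[2]])/.06
            print(f"{op}, {v[0]:.2f}, {v[1]:.2f}, {v[2]:.2f}, {-dt:.1f},",end='  ')
            ya+=dt
        p=np.array(xyz);print()
def st():
    o=bot.get_obs();R=Ro.from_quat(o['tool_rot']).as_matrix()
    print('t',o['clock'],'p',o['eef_pos'],'fx',w2f(o['eef_pos']).round(1),'yaw',np.degrees(np.arctan2(R[1,0],R[0,0])).round(1),'tilt',np.degrees(np.arccos(-R[2,2])).round(2),'F',o['ft_force'].round(1),'w',round(o['grip_width'],4))
E
python3 - <<'E'
from h import *
st();g=(.5126,.0739)
plan([((*g,.07),-78.3,1,10),((*g,.07),-78.3,1,2)])
E
```

```text
t 0.3 p [ 4.99775256e-01 -1.91240405e-06  2.30980366e-01] fx [-15.7  10.3] yaw -0.0 tilt 0.04 F [ 0.3  0.1 -0.3] w 0.0856
1, 0.02, -0.12, 0.27, 7.8,  1, 0.00, -0.12, 0.27, 7.8,  1, -0.01, -0.12, 0.27, 7.8,  1, -0.03, -0.12, 0.27, 7.8,  1, -0.05, -0.12, 0.27, 7.8,  1, -0.06, -0.11, 0.27, 7.8,  1, -0.08, -0.10, 0.27, 7.8,  1, -0.09, -0.09, 0.27, 7.8,  1, -0.10, -0.08, 0.27, 7.8,  1, -0.11, -0.06, 0.27, 7.8,  
1, 0.00, -0.00, -0.00, -0.0,  1, 0.00, -0.00, -0.00, -0.0,
```

Emit:
{"fn": "play_rows", "kwargs": {"deltas": [0.85,0.02,-0.12,0.27,7.8,0.85,0,-0.12,0.27,7.8,0.85,-0.01,-0.12,0.27,7.8,0.85,-0.03,-0.12,0.27,7.8,0.85,-0.05,-0.12,0.27,7.8,0.85,-0.06,-0.11,0.27,7.8,0.85,-0.08,-0.1,0.27,7.8,0.85,-0.09,-0.09,0.27,7.8,0.85,-0.1,-0.08,0.27,7.8,0.85,-0.11,-0.06,0.27,7.8,0.85,0,0,0,0]}}

```text
clock: 1.68
eef_pos: [0.5141, 0.0756, 0.0639]
tool_rot: [0.763, -0.647, 0.0, 0.0]
ft_force: [0.2, 0.2, 0.8]
grip_width: 0.0727
```

```bash
python3 - <<'E'
from h import *
st();g=(.5126,.0739)
c=wr()
for b in blanks(c):print(b)
plan([((*g,.013),-78.3,.85,2),((*g,.013),-78.3,0,2)])
E
```

```text
t 1.675 p [0.51414895 0.07556007 0.06388519] fx [ 9.3 83. ] yaw -80.6 tilt 0.04 F [0.2 0.2 0.8] w 0.0727
(array([611., 353.]), ((374.7312316894531, -393.9070739746094), (131.88864135742188, 118.22687530517578), 19.199125289916992))
(array([379., 329.]), ((437.1022033691406, 9.44107723236084), (25.085426330566406, 60.191734313964844), 87.61235809326172))
(array([ 27., 245.]), ((441.8171691894531, 357.5530090332031), (53.3797721862793, 49.33633804321289), 19.268985748291016))
(array([453., 244.]), ((515.590087890625, -24.68455696105957), (58.384361267089844, 43.63203430175781), 5.023179054260254))
(array([319., 214.]), ((524.9554443359375, 76.08739471435547), (57.278812408447266, 39.887935638427734), 11.865482330322266))
0.85, 0.01, 0.02, 0.43, -1.1,  0.85, 0.01, 0.02, 0.43, -1.1,  
0, 0.00, -0.00, -0.00, 0.0,  0, 0.00, -0.00, -0.00, 0.0,
```

Emit:
{"fn": "play_rows", "kwargs": {"deltas": [0.85,0.01,0.02,0.43,-1.1,0.85,0.01,0.02,0.4,-1.1,0.85,0,0,0,0,0,0,0,0,0,0,0,0,0,0,0,0,0,0,0,0,0,0,0,0,0,0,0,0,0]}}

```text
clock: 2.72
eef_pos: [0.5179, 0.0733, 0.021]
tool_rot: [0.777, -0.629, 0.005, -0.004]
ft_force: [-0.0, 0.4, -1.9]
grip_width: 0.0342
```

```bash
python3 - <<'E'
from h import *
st();p=bot.get_obs()['eef_pos'];a=f2w(28,127);q=w2f(p);m=f2w(q[0],127)
plan([((p[0],p[1],p[2]+.012),-79,0,1),((*m,p[2]+.012),-81.77,0,3),((*a,p[2]+.012),-81.77,0,1),((*a,p[2]),-81.77,0,1)])
E
```

```text
t 2.725 p [0.51792151 0.07332848 0.02096123] fx [12.7 80.2] yaw -77.9 tilt 0.73 F [-0.   0.4 -1.9] w 0.0342
0, 0.00, -0.00, -0.20, 1.1,  
0, -0.26, -0.01, -0.00, 0.9,  0, -0.26, -0.01, -0.00, 0.9,  0, -0.26, -0.00, -0.00, 0.9,  
0, 0.00, -0.25, -0.00, -0.0,  
0, 0.00, -0.00, 0.20, -0.0,
```

```bash
python3 - <<'E'
from h import *
st();c=wr();cv2.imwrite('pics/w2.png',c['color'])
st()
E
```

```text
t 2.725 p [0.51792151 0.07332848 0.02096123] fx [12.7 80.2] yaw -77.9 tilt 0.73 F [-0.   0.4 -1.9] w 0.0342
t 2.775 p [0.5178855  0.07326816 0.02091381] fx [12.7 80.2] yaw -77.9 tilt 0.72 F [ 1.1 -1.  -1.9] w 0.0343
```

View pics/w2.png

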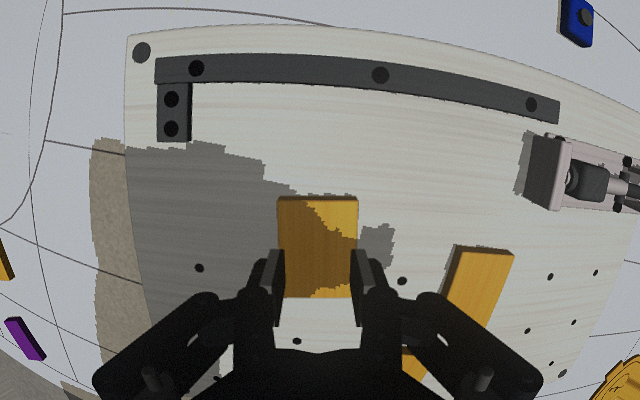

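Picture shows blank C held between the fingers (277–357, 197–297), square to them. The rail, stop and shoe are clear.

```bash
python3 - <<'E'
from h import *
c=wr()
for z in(.022,.028,.032):
  w=toworld(c,[(277,202),(357,202),(272,297),(358,297)],z);print(z,[w2f(x).round(1) for x in w])
o=bot.get_obs();print(Ro.from_quat(o['tool_rot']).as_matrix().round(3))
E
```

```text
0.022 [array([ 45.8, 102. ]), array([48.5, 63.1]), array([-10.1, 103.9]), array([-6.8, 55.9])]
0.028 [array([ 47.7, 101.4]), array([50.2, 64. ]), array([ -5.8, 103.2]), array([-2.7, 57.2])]
0.032 [array([ 49. , 100.9]), array([51.4, 64.7]), array([ -3. , 102.7]), array([ 0.1, 58. ])]
[[ 0.209 -0.978  0.013]
 [-0.978 -0.209  0.001]
 [ 0.002 -0.013 -1.   ]]
```

Emit:
{"fn": "play_rows", "kwargs": {"deltas": [0,0,0,-0.15,1.0,0,-0.24,0,0,1.1,0,-0.24,0,0,0.9,0,-0.2,0,0,0.5,0,-0.05,-0.25,0,0,0,0,-0.08,0,0,0,0,0,0,0]}}

```text
clock: 3.7
eef_pos: [0.5332, 0.099, 0.0317]
tool_rot: [0.766, -0.642, -0.002, -0.01]
ft_force: [0.1, 0.9, -2.2]
grip_width: 0.0339
```

```bash
python3 - <<'E'
from h import *
st();c=wr();cv2.imwrite('pics/w3.png',c['color'])
hsv=cv2.cvtColor(c['color'],cv2.COLOR_BGR2HSV)
for b in blanks(c):print(b)
p=bot.get_obs()['eef_pos']
plan([((*f2w(34,126),p[2]),-81.77,0,1)])
E
```

```text
t 3.7 p [0.5332071  0.09895651 0.03167391] fx [ 31.5 103.4] yaw -79.9 tilt 1.12 F [ 0.1  0.9 -2.2] w 0.0339
(array([625., 381.]), ((331.93499755859375, -436.482177734375), (287.3171081542969, 83.74452209472656), 55.6171875))
(array([422., 374.]), ((441.88177490234375, 1.6439838409423828), (61.194034576416016, 13.884786605834961), 49.77302551269531))
(array([492., 289.]), ((516.407958984375, -23.878759384155273), (59.746803283691406, 45.32429885864258), 4.844080448150635))
(array([ 26., 276.]), ((445.52581787109375, 355.4665222167969), (54.0838508605957, 50.4084358215332), 19.250080108642578))
(array([317., 245.]), ((536.2715454101562, 99.5973129272461), (62.606388092041016, 42.93486785888672), 10.163504600524902))
0, -0.38, -0.06, -0.00, 1.9,
```

View pics/w3.png

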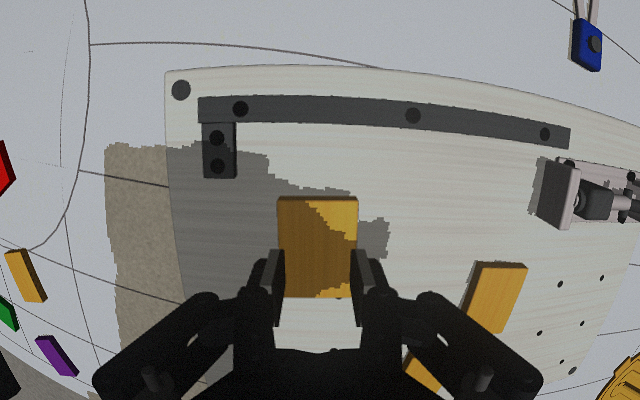

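Emit:
{"fn": "play_rows", "kwargs": {"deltas": [0,-0.4,-0.05,0.0,1.5,0,-0.15,0,0,0.5,0,-0.08,0,0,0.5]}}

```text
clock: 4.12
eef_pos: [0.5335, 0.1078, 0.0324]
tool_rot: [0.767, -0.641, -0.013, -0.017]
ft_force: [-0.7, -0.2, -2.3]
grip_width: 0.034
```

```bash
python3 - <<'E'
from h import *
st();c=wr();st();print(blanks(c)[-1])
p=bot.get_obs()['eef_pos']
plan([((*f2w(34,126),p[2]),-81.77,0,1)])
E
```

```text
t 4.125 p [0.5334829  0.10780707 0.03236339] fx [ 33.1 112.1] yaw -79.8 tilt 2.41 F [-0.7 -0.2 -2.3] w 0.034
t 4.175 p [0.5335663  0.10766865 0.03239935] fx [ 33.1 112. ] yaw -79.8 tilt 2.41 F [ 0.3  0.4 -2.7] w 0.0342
(array([317., 246.]), ((535.9817504882812, 108.81401062011719), (62.90446472167969, 42.90325164794922), 10.435133934020996))
0, -0.23, -0.02, -0.00, 1.9,
```

```bash
python3 - <<'E'
from h import *
o=bot.get_obs();print(o['joint_pos'].round(3),Ro.from_quat(o['tool_rot']).as_matrix().round(3))
E
```

```text
[ 0.176  0.487 -0.192  0.883  0.041  3.141] [[ 0.176 -0.984  0.001]
 [-0.983 -0.176  0.042]
 [-0.041 -0.009 -0.999]]
```

Emit:
{"fn": "play_rows", "kwargs": {"deltas": [0,0,0,-0.15,-10.5,0,0,0,-0.1,-10.5,0,0,0,0,-10.5,0,0,0,0,-10.5,0,0,0,0,-10.5,0,0,0,0,-10.5,0,0,0,0,-10.5,0,0,0,0,-10.5,0,0,0,0,-10.5,0,0,0,0,-10.5,0,0,0,0,-10.5,0,0,0,0,-10.5]}}

```text
clock: 5.68
eef_pos: [0.5322, 0.1062, 0.048]
tool_rot: [0.909, 0.416, 0.009, -0.019]
ft_force: [-0.1, -0.1, -1.9]
grip_width: 0.0339
```

```bash
python3 - <<'E'
from h import *
st()
p=bot.get_obs()['eef_pos']
plan([((*f2w(34,126),p[2]),98.23,0,6)])
E
```

```text
t 5.675 p [0.53219053 0.10619411 0.04798138] fx [ 31.6 110.7] yaw 49.2 tilt 2.37 F [-0.1 -0.1 -1.9] w 0.0339
0, 0.03, -0.03, -0.00, -8.2,  0, 0.04, -0.02, -0.00, -8.2,  0, 0.04, -0.02, -0.00, -8.2,  0, 0.04, -0.01, -0.00, -8.2,  0, 0.04, -0.01, -0.00, -8.2,  0, 0.04, 0.00, -0.00, -8.2,
```

Emit:
{"fn": "play_rows", "kwargs": {"deltas": [0,0.05,-0.03,0,-8.2,0,0.06,-0.02,0,-8.2,0,0.06,-0.02,0,-8.2,0,0.06,-0.01,0,-8.2,0,0.06,-0.01,0.1,-8.2,0,0.08,0,0.2,-7,0,0.05,0,0.1,-1]}}

```text
clock: 6.55
eef_pos: [0.5339, 0.1333, 0.0253]
tool_rot: [0.644, 0.765, 0.016, -0.013]
ft_force: [-0.7, -0.1, -2.6]
grip_width: 0.0338
```

```bash
python3 - <<'E'
from h import *
st();c=wr();st();print(blanks(c))
p=bot.get_obs()['eef_pos']
plan([((*f2w(34,126),p[2]),98.23,0,1)])
E
```

```text
t 6.55 p [0.53390564 0.13328487 0.02534655] fx [ 37.1 137.3] yaw 99.8 tilt 2.37 F [-0.7 -0.1 -2.6] w 0.0338
t 6.6 p [0.53352054 0.13355968 0.02478048] fx [ 36.8 137.6] yaw 99.8 tilt 2.38 F [-0.9  0.3 -2.3] w 0.034
[(array([551., 387.]), ((683.0094604492188, 431.8193054199219), (81.64359283447266, 38.151371002197266), 63.00756072998047)), (array([316., 239.]), ((529.3008422851562, 132.9735107421875), (61.07727813720703, 40.887657165527344), 9.436963081359863)), (array([ 65., 181.]), ((514.3779296875, -26.691829681396484), (56.66558074951172, 40.3878173828125), 4.799510955810547)), (array([620., 162.]), ((432.51409912109375, 355.2010192871094), (53.12257766723633, 48.6130485534668), 19.508750915527344)), (array([103.,  47.]), ((434.3023986816406, -0.9398689270019531), (40.21632766723633, 54.80272674560547), 87.55821990966797))]
0, -0.19, -0.05, -0.00, 1.6,
```

Emit:
{"fn": "play_rows", "kwargs": {"deltas": [0,-0.18,-0.04,0,1.5,0,0,0,0.05,0,0,0,0,0,0]}}

```text
clock: 6.98
eef_pos: [0.5339, 0.1214, 0.0222]
tool_rot: [0.656, 0.754, 0.017, -0.012]
ft_force: [0.4, -0.6, 0.8]
grip_width: 0.0113
```

```bash
python3 - <<'E'
from h import *
st();c=wr();st();print(blanks(c)[1]);cv2.imwrite('pics/w4.png',c['color'])
p=bot.get_obs()['eef_pos']
plan([((*f2w(34,126),p[2]),98.23,0,1)])
E
```

```text
t 6.975 p [0.53392145 0.12137267 0.02222514] fx [ 35.5 125.5] yaw 98.0 tilt 2.37 F [ 0.4 -0.6  0.8] w 0.0113
t 7.025 p [0.53408416 0.12114049 0.02233436] fx [ 35.6 125.2] yaw 98.0 tilt 2.33 F [ 0.6 -0.9  0.9] w 0.0032
(array([346., 241.]), ((522.0641479492188, 136.39541625976562), (58.58330154418945, 39.88227081298828), 15.875365257263184))
0, 0.01, -0.03, -0.00, -0.2,
```

View pics/w4.png

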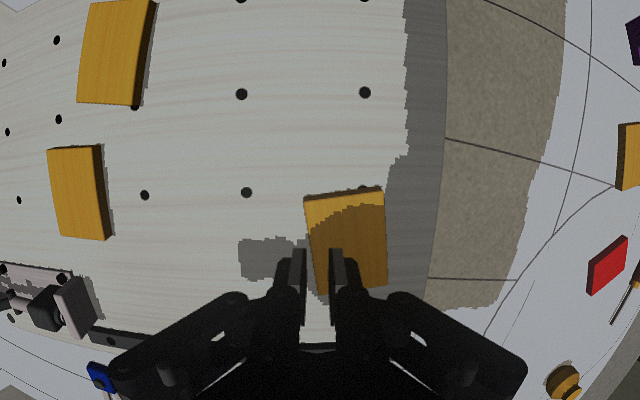

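C slipped from a shallow grip and lies on the plate at (346,241), turned about 8° to the fixture. I'll regrasp it lower.

```bash
python3 - <<'E'
from h import *
p=bot.get_obs()['eef_pos'];g=(.5105,.1331)
plan([((p[0],p[1],.06),98,.85,2),((*g,.06),105.9,.85,3),((*g,.024),105.9,.85,2)])
E
```

```text
0.85, 0.00, 0.00, -0.31, -0.0,  0.85, 0.00, 0.00, -0.31, -0.0,  
0.85, 0.08, -0.12, -0.00, -2.6,  0.85, 0.09, -0.12, -0.00, -2.6,  0.85, 0.09, -0.11, -0.00, -2.6,  
0.85, 0.00, 0.00, 0.30, 0.0,  0.85, 0.00, 0.00, 0.30, 0.0,
```

Emit:
{"fn": "play_rows", "kwargs": {"deltas": [0.85,0,0,-0.31,0,0.85,0,0,-0.31,0,0.85,0.08,-0.12,0,-2.6,0.85,0.09,-0.12,0,-2.6,0.85,0.09,-0.11,0,-2.6,0.85,0,0,0,0,0.85,0,0,0.3,0,0.85,0,0,0.2,0]}}

```text
clock: 8.02
eef_pos: [0.5081, 0.1336, 0.0295]
tool_rot: [0.599, 0.8, 0.018, -0.011]
ft_force: [-0.4, -0.3, -1.2]
grip_width: 0.0725
```

```bash
python3 - <<'E'
from h import *
st();c=wr();st();print(blanks(c))
plan([((.5105,.1331,.013),105.9,.85,1)])
E
```

```text
t 8.025 p [0.50811229 0.13359445 0.02947364] fx [ 11.7 141.3] yaw 106.4 tilt 2.35 F [-0.4 -0.3 -1.2] w 0.0725
t 8.075 p [0.5073882  0.13344296 0.02816793] fx [ 10.9 141.2] yaw 106.4 tilt 2.32 F [-0.2  0.2 -0.7] w 0.0723
[(array([315., 268.]), ((521.8881225585938, 136.4062042236328), (58.972347259521484, 39.82329177856445), 15.642117500305176)), (array([603., 219.]), ((430.324462890625, 355.0982971191406), (54.097957611083984, 48.21931076049805), 18.90550994873047)), (array([ 70., 191.]), ((514.7342529296875, -26.694149017333984), (56.30043029785156, 40.35440444946289), 4.916416645050049)), (array([117.,  65.]), ((433.7291564941406, -0.8970603942871094), (40.12778091430664, 55.933815002441406), 87.47083282470703))]
0.85, -0.02, 0.05, 0.25, 0.5,
```

Emit:
{"fn": "play_rows", "kwargs": {"deltas": [0.6,-0.02,0.05,0.2,0.3,0.6,0,0,0.08,0,0.6,0,0,0,0,0.6,0,0,0,0]}}

```text
clock: 8.57
eef_pos: [0.5114, 0.1338, 0.0102]
tool_rot: [0.602, 0.799, 0.017, -0.011]
ft_force: [0.2, 0.4, 0.4]
grip_width: 0.0512
```

```bash
python3 - <<'E'
from h import *
st()
plan([((.5105,.1331,.012),105.9,.85,1)])
E
```

```text
t 8.575 p [0.51140507 0.13381839 0.01022463] fx [ 14.9 141. ] yaw 106.0 tilt 2.32 F [0.2 0.4 0.4] w 0.0512
0.85, -0.01, -0.02, -0.03, 0.1,
```

Emit:
{"fn": "play_rows", "kwargs": {"deltas": [0.35,0,0,-0.02,0,0.2,0,0,0,0,0.2,0,0,0,0,0.2,0,0,0,0]}}

```text
clock: 9.07
eef_pos: [0.5114, 0.1334, 0.012]
tool_rot: [0.602, 0.798, 0.017, -0.011]
ft_force: [0.3, 0.5, -1.6]
grip_width: 0.038
```

```bash
python3 - <<'E'
from h import *
st();c=wr();print(blanks(c)[0]);cv2.imwrite('pics/w5.png',c['color'])
st()
E
```

```text
t 9.075 p [0.51144419 0.13342019 0.01197199] fx [ 14.9 140.6] yaw 106.0 tilt 2.3 F [ 0.3  0.5 -1.6] w 0.038
(array([317., 280.]), ((521.382080078125, 136.16937255859375), (60.03181457519531, 39.96562957763672), 16.190082550048828))
t 9.125 p [0.51147569 0.13343425 0.01201979] fx [ 15.  140.6] yaw 106.0 tilt 2.3 F [-0.2 -0.3 -1.2] w 0.038
```

```bash
python3 - <<'E'
from h import *
p=bot.get_obs()['eef_pos']
plan([((p[0],p[1],.018),106,.2,1),((*f2w(20,126),.018),98.23,.2,2),((*f2w(52,126),.018),98.23,.2,2)])
E
```

```text
0.2, 0.00, 0.00, -0.10, 0.0,  
0.2, -0.13, 0.03, -0.00, 3.9,  0.2, -0.12, 0.03, -0.00, 3.9,  
0.2, -0.00, 0.27, -0.00, 0.0,  0.2, -0.00, 0.27, -0.00, 0.0,
```

Emit:
{"fn": "play_rows", "kwargs": {"deltas": [0.2,0,0,-0.1,0,0.2,-0.13,0.03,0,3.9,0.2,-0.12,0.03,0,3.9,0.2,0,0,0,0,0.2,0,0.27,0,0,0.2,0,0.2,0,0,0.2,0,0,0,0]}}

```text
clock: 10.0
eef_pos: [0.5466, 0.1242, 0.0189]
tool_rot: [0.654, 0.756, 0.016, -0.013]
ft_force: [-0.7, -0.9, -1.8]
grip_width: 0.038
```

```bash
python3 - <<'E'
from h import *
st();c=wr();print(blanks(c)[0]);st()
plan([((*f2w(52,126),.013),98.23,.2,1)])
E
```

```text
t 10.0 p [0.54660564 0.12416969 0.01886991] fx [ 48.4 126.4] yaw 98.2 tilt 2.34 F [-0.7 -0.9 -1.8] w 0.038
(array([568., 378.]), ((682.3997802734375, 430.6653137207031), (83.16020965576172, 43.850379943847656), 51.854976654052734))
t 10.05 p [0.54585598 0.12404729 0.0186976 ] fx [ 47.6 126.4] yaw 98.2 tilt 2.32 F [-0.  -0.1 -1.7] w 0.038
0.2, -0.01, 0.07, 0.09, -0.0,
```

Emit:
{"fn": "play_rows", "kwargs": {"deltas": [0.2,0,0,0.09,0,0.6,0,0,0,0,0.6,0,0,-0.05,0,0.6,0,0,-0.4,0,0.6,0,0,-0.1,0,0,0,-0.3,0,0,0,0,-0.3,0,0,0,0,0,0,0,0,0,0,0,0]}}

```text
clock: 11.18
eef_pos: [0.5094, 0.1179, 0.0475]
tool_rot: [0.654, 0.756, 0.016, -0.013]
ft_force: [-0.0, 0.0, -0.6]
grip_width: -0.0001
```

```bash
python3 - <<'E'
from h import *
st();c=wr();st()
for r,b in blanks(c):print(r,b,w2f(np.array(b[0])/1000).round(1))
plan([((*f2w(11,126),.016),98.23,0,1)])
E
```

```text
t 11.175 p [0.50936581 0.11790021 0.04746663] fx [ 10.7 125.6] yaw 98.3 tilt 2.37 F [-0.   0.  -0.6] w -0.0001
t 11.225 p [0.50925064 0.11786541 0.04737441] fx [ 10.5 125.6] yaw 98.3 tilt 2.36 F [-0.9  0.2 -0.3] w -0.0
[543. 383.] ((681.5744018554688, 430.3834228515625), (75.92546844482422, 42.42485046386719), 44.684471130371094) [225.8 410.2]
[105. 216.] ((514.600341796875, -26.525285720825195), (56.48626708984375, 40.38318634033203), 4.9822540283203125) [ -4.8 -18.1]
[603. 176.] ((430.0756530761719, 357.29010009765625), (54.48204040527344, 47.45919418334961), 19.560970306396484) [-33.6 373.8]
[136.  95.] ((433.8564147949219, -0.7462158203125), (40.18138122558594, 55.91191482543945), 87.62522888183594) [-81.1  19. ]
0, 0.01, 0.01, 0.52, 0.0,
```

Emit:
{"fn": "play_rows", "kwargs": {"deltas": [0,0,-0.03,0.3,0,0,0,0,0.2,0,0,0,0,0,0,0,0,0.15,0,0,0,0,0.15,0,0,0,0,0.1,0,0]}}

```text
clock: 11.98
eef_pos: [0.5344, 0.1229, 0.0172]
tool_rot: [0.654, 0.756, 0.016, -0.013]
ft_force: [-11.1, -1.6, 6.5]
grip_width: -0.0001
```

```bash
python3 - <<'E'
from h import *
st()
E
```

```text
t 11.975 p [0.5344093  0.12285053 0.01723709] fx [ 36.1 126.9] yaw 98.3 tilt 2.38 F [-11.1  -1.6   6.5] w -0.0001
```

Emit:
{"fn": "play_rows", "kwargs": {"deltas": [0,0,0.05,0,0,0,0,0.05,0,0]}}

```text
clock: 12.22
eef_pos: [0.5343, 0.1228, 0.0168]
tool_rot: [0.654, 0.756, 0.011, -0.017]
ft_force: [-8.6, -0.5, 5.4]
grip_width: -0.0003
```

```bash
python3 - <<'E'
from h import *
st();p=bot.get_obs()['eef_pos'];g=(.4221,-.0003);a=f2w(10,110)
plan([((*a,.05),96,.7,2),((*g,.05),87.6,.7,5),((*g,.024),87.6,.7,2)])
E
```

```text
t 12.225 p [0.53425503 0.12283111 0.01683637] fx [ 36.  126.9] yaw 98.2 tilt 2.37 F [-8.6 -0.5  5.4] w -0.0003
0.7, -0.14, -0.22, -0.28, 1.1,  0.7, -0.14, -0.21, -0.28, 1.1,  
0.7, -0.31, -0.33, -0.00, 1.7,  0.7, -0.32, -0.32, -0.00, 1.7,  0.7, -0.33, -0.31, -0.00, 1.7,  0.7, -0.34, -0.30, -0.00, 1.7,  0.7, -0.35, -0.29, -0.00, 1.7,  
0.7, 0.00, 0.00, 0.22, -0.0,  0.7, 0.00, 0.00, 0.22, -0.0,
```

Emit:
{"fn": "play_rows", "kwargs": {"deltas": [0,0,-0.35,-0.1,0,0.2,-0.14,-0.1,-0.4,1.1,0.7,-0.28,-0.3,0,2.7,0.7,-0.32,-0.32,0,1.7,0.7,-0.33,-0.31,0,1.7,0.7,-0.34,-0.3,0,1.7,0.7,-0.35,-0.29,0,1.7,0.7,0,0,0,0,0.7,0,0,0,0]}}

```text
clock: 13.35
eef_pos: [0.4302, 0.0059, 0.0487]
tool_rot: [0.723, 0.691, 0.016, -0.013]
ft_force: [0.1, -0.2, 0.0]
grip_width: 0.0597
```

```bash
python3 - <<'E'
from h import *
st();c=wr();st()
for r,b in blanks(c):print(r,b,w2f(np.array(b[0])/1000).round(1))
s=snap('scene')
for r,b in blanks(s,.022,60):
  if abs(r[0]-330)<45:print('scene',r,b,w2f(np.array(b[0])/1000).round(1))
cv2.imwrite('pics/s1.png',cv2.resize(s['color'][150:280,230:420],None,fx=4,fy=4,interpolation=cv2.INTER_CUBIC))
plan([((.4221,-.0003,.022),87.6,.7,2)])
E
```

```text
t 13.35 p [0.43024636 0.00591502 0.04873014] fx [-83.7  26.1] yaw 87.4 tilt 2.37 F [ 0.1 -0.2  0. ] w 0.0597
t 13.4 p [0.4300923  0.00601751 0.04863219] fx [-83.8  26.2] yaw 87.4 tilt 2.36 F [-0.5  0.2  0.4] w 0.0598
[443. 373.] ((576.197265625, 110.73416137695312), (70.71922302246094, 23.20136260986328), 30.415918350219727) [ 75.8 108.9]
[604. 362.] ((684.0266723632812, 432.017578125), (95.77222442626953, 41.99812698364258), 50.90716552734375) [228.5 411.4]
[277. 329.] ((503.5409240722656, -25.912364959716797), (45.541725158691406, 38.1848258972168), 4.602067470550537) [-15.7 -15.9]
[304. 241.] ((432.6324768066406, -0.561279296875), (39.966556549072266, 58.36957931518555), 87.89778900146484) [-82.3  19.3]
scene [370. 338.] ((686.8369750976562, 435.3881530761719), (43.46000289916992, 34.504207611083984), 48.085411071777344) [231.7 414.4]
scene [330. 245.] ((575.121337890625, 132.63482666015625), (53.59941864013672, 38.64137268066406), 7.488790035247803) [ 77.8 130.7]
scene [314. 205.] ((516.5341186523438, -22.223861694335938), (53.021671295166016, 38.16640090942383), 5.5633955001831055) [ -2.3 -14.1]
scene [337. 198.] ((436.58782958984375, 2.3494606018066406), (41.0566291809082, 50.902000427246094), 87.1264877319336) [-77.9  21.6]
0.7, -0.06, -0.06, 0.22, -0.1,  0.7, -0.06, -0.06, 0.22, -0.1,
```

View pics/s1.png

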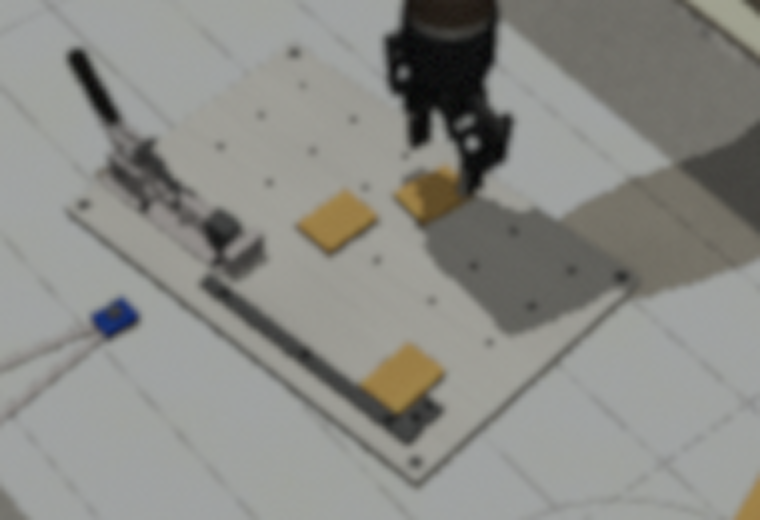

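C stands against the rail and just short of the end stop, at (405,378) in the crop. Now B.

Emit:
{"fn": "play_rows", "kwargs": {"deltas": [0.7,-0.06,-0.07,0.2,0,0.7,-0.05,-0.05,0.2,0,0.6,0,0,0.1,0,0.6,0,0,0.03,0,0.6,0,0,0,0]}}

```text
clock: 14.08
eef_pos: [0.423, 0.0025, 0.0136]
tool_rot: [0.721, 0.692, 0.016, -0.013]
ft_force: [0.0, 0.3, -0.2]
grip_width: 0.0513
```

```bash
python3 - <<'E'
from h import *
st()
plan([((.4221,-.0003,.011),87.6,.7,1)])
E
```

```text
t 14.075 p [0.42298103 0.00252052 0.01361484] fx [-91.4  23.7] yaw 87.6 tilt 2.36 F [ 0.   0.3 -0.2] w 0.0513
0.7, -0.05, -0.01, 0.04, 0.0,
```

Emit:
{"fn": "play_rows", "kwargs": {"deltas": [0.4,-0.05,0,0.03,0,0.2,0,0,0,0,0.2,0,0,0,0,0.2,0,0,0,0]}}

```text
clock: 14.58
eef_pos: [0.4235, 0.0001, 0.013]
tool_rot: [0.721, 0.692, 0.017, -0.013]
ft_force: [0.5, -0.4, -1.5]
grip_width: 0.0383
```

```bash
python3 - <<'E'
from h import *
st();p=bot.get_obs()['eef_pos']
plan([((p[0],p[1],.026),87.6,.2,1),((*f2w(-20,83),.026),98.23,.2,4),((*f2w(28,83),.018),98.23,.2,3)])
E
```

```text
t 14.575 p [4.23456639e-01 1.13370206e-04 1.30149365e-02] fx [-91.2  21.3] yaw 87.7 tilt 2.48 F [ 0.5 -0.4 -1.5] w 0.0383
0.2, 0.00, 0.00, -0.22, 0.1,  
0.2, 0.31, 0.24, -0.00, -2.7,  0.2, 0.30, 0.26, -0.00, -2.7,  0.2, 0.28, 0.27, -0.00, -2.7,  0.2, 0.27, 0.28, -0.00, -2.7,  
0.2, 0.00, 0.27, 0.04, -0.0,  0.2, 0.00, 0.27, 0.04, -0.0,  0.2, 0.00, 0.27, 0.04, -0.0,
```

Emit:
{"fn": "play_rows", "kwargs": {"deltas": [0.2,0,0,-0.2,0,0.2,0.31,0.24,0,-2.7,0.2,0.3,0.26,0,-2.7,0.2,0.28,0.27,0,-2.7,0.2,0.2,0.28,0,-2.4,0.2,0,0.1,0,0,0.2,0,0,0,0]}}

```text
clock: 15.45
eef_pos: [0.4923, 0.0688, 0.0318]
tool_rot: [0.654, 0.757, 0.018, -0.012]
ft_force: [0.1, -0.2, -2.4]
grip_width: 0.0375
```

```bash
python3 - <<'E'
from h import *
st();c=wr();st()
for r,b in blanks(c):print(r,b,w2f(np.array(b[0])/1000).round(1))
plan([((*f2w(28,83),.018),98.23,.2,2)])
E
```

```text
t 15.45 p [0.49232909 0.06876521 0.03184632] fx [-13.2  79.4] yaw 98.4 tilt 2.43 F [ 0.1 -0.2 -2.4] w 0.0375
t 15.5 p [0.49204065 0.06866336 0.03181154] fx [-13.5  79.3] yaw 98.4 tilt 2.44 F [ 0.1 -0.2 -1.9] w 0.0382
[565. 391.] ((680.9674072265625, 432.268310546875), (90.52593994140625, 33.734493255615234), 61.43375778198242) [225.5 412.1]
[317. 278.] ((513.7725830078125, 72.71843719482422), (68.72102355957031, 46.030242919921875), 8.20848560333252) [ 8.5 80.2]
[162. 257.] ((513.1835327148438, -25.07488250732422), (59.3933219909668, 43.20698165893555), 4.663516998291016) [ -6.  -16.5]
[630. 207.] ((429.64300537109375, 348.1654052734375), (56.205116271972656, 45.86820983886719), 20.467628479003906) [-35.3 364.9]
0.2, 0.03, 0.35, 0.12, 0.1,  0.2, 0.03, 0.35, 0.12, 0.1,
```

Emit:
{"fn": "play_rows", "kwargs": {"deltas": [0.2,0.05,0.35,0.1,0.1,0.2,0.03,0.3,0.1,0,0.2,0,0,0,0,0.2,0,0,0,0]}}

```text
clock: 16.0
eef_pos: [0.5262, 0.0768, 0.0199]
tool_rot: [0.656, 0.754, 0.015, -0.013]
ft_force: [-0.5, 0.4, -2.8]
grip_width: 0.0382
```

```bash
python3 - <<'E'
from h import *
st()
plan([((*f2w(28,83),.013),98.23,.2,1)])
E
```

```text
t 16.0 p [0.52623508 0.07675576 0.0198596 ] fx [21.5 82.4] yaw 98.0 tilt 2.33 F [-0.5  0.4 -2.8] w 0.0382
0.2, 0.01, 0.11, 0.11, -0.3,
```

Emit:
{"fn": "play_rows", "kwargs": {"deltas": [0.2,0.01,0.1,0.1,-0.2,0.2,0,0,0,0,0.6,0,0,0,0,0.6,0,0,-0.05,0,0.6,0,0,-0.4,0,0.6,0,0,-0.1,0,0,0,-0.3,0,0,0,0,-0.3,0,0,0,0,0,0,0,0,0,0,0,0]}}

```text
clock: 17.25
eef_pos: [0.4968, 0.0718, 0.0492]
tool_rot: [0.655, 0.755, 0.017, -0.012]
ft_force: [0.4, 0.5, -0.3]
grip_width: 0.0002
```

```bash
python3 - <<'E'
from h import *
st();c=wr();st()
for r,b in blanks(c):print(r,b,w2f(np.array(b[0])/1000).round(1))
plan([((*f2w(-11,83),.016),98.23,0,1)])
E
```

```text
t 17.25 p [0.49677814 0.07177925 0.04920342] fx [-8.4 81.7] yaw 98.2 tilt 2.38 F [ 0.4  0.5 -0.3] w 0.0002
t 17.3 p [0.49660304 0.07175704 0.04908467] fx [-8.6 81.7] yaw 98.2 tilt 2.37 F [-0.7 -0.3 -0.6] w -0.0
[560. 381.] ((682.8982543945312, 430.0209655761719), (83.15101623535156, 42.69350814819336), 52.95261001586914) [227.1 409.6]
[171. 239.] ((513.4444580078125, -25.103181838989258), (58.76205825805664, 42.794105529785156), 4.7841973304748535) [ -5.8 -16.5]
[621. 196.] ((429.0049743652344, 353.7395935058594), (55.46648025512695, 49.42980194091797), 19.505516052246094) [-35.1 370.5]
0, 0.02, -0.04, 0.55, -0.1,
```

Emit:
{"fn": "play_rows", "kwargs": {"deltas": [0,0.02,-0.03,0.3,0,0,0,0,0.22,0,0,0,0,0,0,0,0,0.15,0,0,0,0,0.17,0,0,0,0,0.17,0,0,0,0,0.15,0,0,0,0,0.1,0,0]}}

```text
clock: 18.3
eef_pos: [0.5407, 0.0804, 0.0178]
tool_rot: [0.655, 0.755, 0.015, -0.014]
ft_force: [-16.7, -3.5, 13.7]
grip_width: -0.0002
```

```bash
python3 - <<'E'
from h import *
st()
E
```

```text
t 18.3 p [0.54074753 0.08036599 0.01778275] fx [36.3 83.9] yaw 98.1 tilt 2.3 F [-16.7  -3.5  13.7] w -0.0002
```

```bash
python3 - <<'E'
from h import *
g=(.5026,-.0273)
plan([((*f2w(10,80),.02),98,.2,1),((*f2w(5,75),.05),98,.6,1),((*g,.05),94.9,.7,4),((*g,.05),94.9,.7,1),((*g,.022),94.9,.7,2)])
E
```

```text
0.2, -0.07, -0.44, -0.04, 0.1,  
0.6, -0.08, -0.08, -0.50, -0.0,  
0.7, -0.38, -0.09, -0.00, 0.8,  0.7, -0.39, -0.08, -0.00, 0.8,  0.7, -0.39, -0.08, -0.00, 0.8,  0.7, -0.39, -0.07, -0.00, 0.8,  
0.7, 0.00, 0.00, -0.00, -0.0,  
0.7, 0.00, 0.00, 0.23, -0.0,  0.7, 0.00, 0.00, 0.23, -0.0,
```

Emit:
{"fn": "play_rows", "kwargs": {"deltas": [0,0,-0.44,-0.04,0,0.5,-0.1,-0.08,-0.5,0,0.7,-0.4,-0.09,0,0.8,0.7,-0.39,-0.08,0,0.8,0.7,-0.39,-0.08,0,0.8,0.7,-0.3,-0.07,0,0.8,0.7,-0.08,0,0,0,0.7,0,0,0,0]}}

```text
clock: 19.3
eef_pos: [0.5096, -0.0287, 0.0498]
tool_rot: [0.676, 0.737, 0.018, -0.01]
ft_force: [-0.1, 0.4, -0.2]
grip_width: 0.0598
```

```bash
python3 - <<'E'
from h import *
st();c=wr();st()
for r,b in blanks(c):print(r,b,w2f(np.array(b[0])/1000).round(1))
s=snap('scene')
for r,b in blanks(s,.022,60):
  if abs(r[0]-330)<35:print('scene',r,b,w2f(np.array(b[0])/1000).round(1))
plan([((.5026,-.0273,.022),94.9,.7,2)])
E
```

```text
t 19.3 p [ 0.50957956 -0.02867699  0.04978113] fx [-10.1 -19.5] yaw 95.0 tilt 2.39 F [-0.1  0.4 -0.2] w 0.0598
t 19.35 p [ 0.50956586 -0.02843804  0.04977914] fx [-10.1 -19.3] yaw 95.0 tilt 2.39 F [-0.1 -0.2 -0.5] w 0.06
[611. 349.] ((682.9248657226562, 429.52154541015625), (90.57861328125, 42.583858489990234), 60.19795227050781) [227.  409.1]
[502. 299.] ((569.6663818359375, 128.06314086914062), (61.282108306884766, 42.068580627441406), 9.357510566711426) [ 71.8 127. ]
[318. 241.] ((513.3572998046875, -26.365209579467773), (58.5268669128418, 39.8044548034668), 4.766912460327148) [ -6.1 -17.8]
scene [325. 241.] ((577.3629760742188, 110.6231689453125), (56.028900146484375, 82.5983657836914), 8.257437705993652) [ 76.9 108.6]
scene [314. 205.] ((515.3316650390625, -23.17975425720215), (53.332611083984375, 38.52986145019531), 6.349689483642578) [ -3.6 -14.9]
0.7, 0.01, -0.06, 0.23, 0.1,  0.7, 0.01, -0.06, 0.23, 0.1,
```

Emit:
{"fn": "play_rows", "kwargs": {"deltas": [0.7,0.01,-0.07,0.2,0,0.7,0,-0.04,0.2,0,0.6,0,0,0.12,0,0.6,0,0,0.05,0,0.4,0,0,0.02,0,0.2,0,0,0,0,0.2,0,0,0,0,0.2,0,0,0,0]}}

```text
clock: 20.4
eef_pos: [0.502, -0.0256, 0.0119]
tool_rot: [0.675, 0.738, 0.017, -0.01]
ft_force: [0.1, 0.4, -0.2]
grip_width: 0.0379
```

```bash
python3 - <<'E'
from h import *
st();p=bot.get_obs()['eef_pos']
plan([((p[0],p[1],.022),95,.2,1),((*f2w(-17,39),.022),98.23,.2,3),((*f2w(28,39),.020),98.23,.2,3)])
E
```

```text
t 20.4 p [ 0.50196241 -0.0256371   0.01189939] fx [-17.2 -15.4] yaw 95.2 tilt 2.28 F [ 0.1  0.4 -0.2] w 0.0379
0.2, 0.00, 0.00, -0.17, 0.2,  
0.2, 0.30, -0.02, -0.00, -1.1,  0.2, 0.30, -0.01, -0.00, -1.1,  0.2, 0.30, -0.00, -0.00, -1.1,  
0.2, 0.00, 0.25, 0.01, -0.0,  0.2, 0.00, 0.25, 0.01, -0.0,  0.2, 0.00, 0.25, 0.01, -0.0,
```

Emit:
{"fn": "play_rows", "kwargs": {"deltas": [0.2,0,0,-0.17,0,0.2,0.3,-0.02,0,-1.1,0.2,0.3,-0.01,0,-1.1,0.2,0.3,0,0,-1.1,0.2,0.05,0.25,0,0,0.2,0,0.25,0,0,0.2,0,0.1,0,0,0.2,0,0,0,0,0.2,0,0,0,0]}}

```text
clock: 21.52
eef_pos: [0.526, 0.0451, 0.0249]
tool_rot: [0.649, 0.761, 0.017, -0.012]
ft_force: [-0.2, -0.3, -1.7]
grip_width: 0.0382
```

```bash
python3 - <<'E'
from h import *
st();c=wr()
for r,b in blanks(c):print(r,b,w2f(np.array(b[0])/1000).round(1))
plan([((*f2w(28,40),.013),98.23,.2,1)])
E
```

```text
t 21.525 p [0.52596618 0.04512202 0.02487084] fx [16.7 51.2] yaw 99.1 tilt 2.37 F [-0.2 -0.3 -1.7] w 0.0382
[587. 379.] ((684.4439086914062, 430.10498046875), (92.87084197998047, 42.97822570800781), 62.79447937011719) [228.6 409.5]
[322. 291.] ((553.7371826171875, 54.31536102294922), (82.4654541015625, 52.90825271606445), 8.502190589904785) [45.5 56.3]
0.2, -0.19, 0.19, 0.20, 0.9,
```

Emit:
{"fn": "play_rows", "kwargs": {"deltas": [0.2,-0.18,-0.1,-0.05,0.8,0.2,0,0,0,0,0.2,0,0,0,0]}}

```text
clock: 21.95
eef_pos: [0.5204, 0.0317, 0.0276]
tool_rot: [0.655, 0.756, 0.016, -0.012]
ft_force: [-0.1, -0.6, -2.1]
grip_width: 0.0383
```

```bash
python3 - <<'E'
from h import *
st()
plan([((*f2w(27,40),.013),98.23,.2,1)])
E
```

```text
t 21.95 p [0.52041065 0.03169896 0.02761167] fx [ 9.2 38.7] yaw 98.2 tilt 2.35 F [-0.1 -0.6 -2.1] w 0.0383
0.2, 0.02, 0.30, 0.24, -0.0,
```

Emit:
{"fn": "play_rows", "kwargs": {"deltas": [0.2,0.02,0.2,0.12,0,0.2,0,0.05,0.12,0,0.2,0,0,0,0,0.6,0,0,0,0,0.6,0,0,-0.05,0,0.6,0,0,-0.4,0,0.6,0,0,-0.1,0,0,0,-0.3,0,0,0,0,-0.33,0,0,0,0,0,0,0,0,0,0,0,0]}}

```text
clock: 23.32
eef_pos: [0.5005, 0.0295, 0.0473]
tool_rot: [0.655, 0.756, 0.018, -0.01]
ft_force: [-0.2, 0.2, -0.1]
grip_width: -0.0002
```

```bash
python3 - <<'E'
from h import *
st();c=wr()
s=snap('scene')
for r,b in blanks(s,.022,60):
  if abs(r[0]-330)<35:print('scene',r,b,w2f(np.array(b[0])/1000).round(1))
cv2.imwrite('pics/s2.png',cv2.resize(s['color'][150:280,230:420],None,fx=4,fy=4,interpolation=cv2.INTER_CUBIC))
plan([((*f2w(-11,40),.016),98.23,0,1)])
E
```

```text
t 23.325 p [0.5005407  0.02949966 0.04731729] fx [-10.7  39.3] yaw 98.2 tilt 2.44 F [-0.2  0.2 -0.1] w -0.0002
scene [323. 234.] ((571.4716796875, 84.33634185791016), (144.11489868164062, 76.746826171875), 76.73650360107422) [67.3 83.5]
0, 0.01, -0.00, 0.52, -0.0,
```

View pics/s2.png

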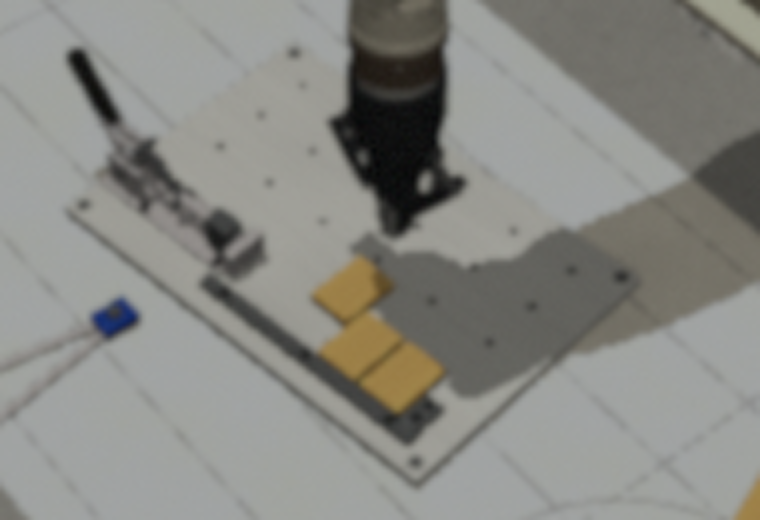

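C and B stand side by side at the rail; A lies behind its slot, ready to push.

Emit:
{"fn": "play_rows", "kwargs": {"deltas": [0,0.01,0,0.3,0,0,0,0,0.2,0,0,0,0,0,0,0,0,0.15,0,0,0,0,0.17,0,0,0,0,0.17,0,0,0,0,0.15,0,0,0,0,0.12,0,0]}}

```text
clock: 24.42
eef_pos: [0.5468, 0.0379, 0.0172]
tool_rot: [0.655, 0.756, 0.016, -0.013]
ft_force: [-18.4, -2.8, 14.6]
grip_width: 0.0
```

```bash
python3 - <<'E'
from h import *
st()
E
```

```text
t 24.425 p [0.54684869 0.03788217 0.01722707] fx [36.3 41. ] yaw 98.2 tilt 2.3 F [-18.4  -2.8  14.6] w 0.0
```

```bash
python3 - <<'E'
from h import *
s=snap('side');print(toworld(s,[(275,308),(243,294),(307,329),(275,351)],.01).round(3))
s=snap('scene');print(toworld(s,[(422,277),(403,302),(447,257),(464,284)],.01).round(3))
g=(.42,.375)
plan([((*f2w(8,41),.02),98,0,1),((*f2w(5,45),.07),98,.6,1),((*g,.1),109,.7,8)])
E
```

```text
[[0.425 0.383 0.01 ]
 [0.528 0.406 0.01 ]
 [0.316 0.377 0.01 ]
 [0.349 0.473 0.01 ]]
[[0.433 0.381 0.01 ]
 [0.535 0.406 0.01 ]
 [0.321 0.378 0.01 ]
 [0.354 0.473 0.01 ]]
0, -0.00, -0.47, -0.05, 0.2,  
0.6, 0.07, -0.05, -0.83, -0.0,  
0.7, 0.72, -0.10, -0.06, -1.4,  0.7, 0.73, -0.08, -0.06, -1.4,  0.7, 0.73, -0.06, -0.06, -1.4,  0.7, 0.73, -0.05, -0.06, -1.4,  0.7, 0.73, -0.03, -0.06, -1.4,  0.7, 0.73, -0.01, -0.06, -1.4,  0.7, 0.73, 0.01, -0.06, -1.4,  0.7, 0.73, 0.02, -0.06, -1.4,
```

Emit:
{"fn": "play_rows", "kwargs": {"deltas": [0,0,-0.47,-0.05,0,0.6,0.07,-0.05,-0.83,0,0.7,0.6,-0.1,-0.1,-1.4,0.7,0.73,-0.08,-0.06,-1.4,0.7,0.73,-0.06,0,-1.4,0.7,0.73,-0.05,0,-1.4,0.7,0.73,-0.03,0,-1.4,0.7,0.73,-0.01,0,-1.4,0.7,0.73,0.01,0,-1.4,0.7,0.5,0.02,0,-1.4,0.7,0,0,0,0,0.7,0,0,0,0]}}

```text
clock: 26.02
eef_pos: [0.4284, 0.366, 0.0997]
tool_rot: [0.576, 0.817, 0.025, -0.008]
ft_force: [0.8, 0.0, -0.6]
grip_width: 0.0595
```

```bash
python3 - <<'E'
from h import *
st();c=wr()
for r,b in blanks(c,.010):print(r,b)
s=snap('scene')
for r,b in blanks(s,.022,60):
  if abs(r[0]-330)<35:print('scene',r,b,w2f(np.array(b[0])/1000).round(1))
E
```

```text
t 26.025 p [0.42836436 0.36599831 0.099682  ] fx [-34.  382.7] yaw 109.7 tilt 2.98 F [ 0.8  0.  -0.6] w 0.0595
[539. 289.] ((450.16015625, 661.664794921875), (181.84432983398438, 34.102821350097656), 79.0203628540039)
[ 57. 259.] ((584.9122924804688, 116.41770935058594), (63.35960006713867, 44.19914627075195), 7.165405750274658)
[ 23. 247.] ((595.1163330078125, 48.486995697021484), (62.309722900390625, 87.503173828125), 8.572858810424805)
[328. 207.] ((429.0639953613281, 380.191650390625), (57.16676330566406, 39.56833267211914), 18.881357192993164)
[608. 107.] ((217.1734619140625, 635.3648681640625), (62.55088806152344, 21.320541381835938), 40.69153594970703)
[627.  76.] ((165.30023193359375, 659.7020263671875), (33.27178192138672, 63.02409744262695), 30.73862648010254)
[606.  50.] ((159.6278533935547, 602.50146484375), (39.718536376953125, 36.042110443115234), 18.04686737060547)
scene [321. 237.] ((581.1922607421875, 89.9139175415039), (53.75554656982422, 124.46516418457031), 8.890396118164062) [77.7 87.6]
```

```bash
python3 - <<'E'
from h import *
g=(.4177,.3763)
plan([((*g,.04),108.9,.65,2),((*g,.004),108.9,.6,2)])
E
```

```text
0.65, 0.12, -0.05, 0.50, 0.3,  0.65, 0.12, -0.06, 0.50, 0.3,  
0.6, 0.00, 0.00, 0.30, -0.0,  0.6, 0.00, 0.00, 0.30, -0.0,
```

Emit:
{"fn": "play_rows", "kwargs": {"deltas": [0.65,0.12,-0.05,0.4,0.3,0.65,0.1,-0.06,0.4,0.3,0.65,0,0,0.2,0,0.6,0,0,0.2,0,0.6,0,0,0.1,0,0.6,0,0,0,0]}}

```text
clock: 26.88
eef_pos: [0.4232, 0.376, 0.0215]
tool_rot: [0.584, 0.811, 0.026, -0.007]
ft_force: [-1.3, 0.2, 0.3]
grip_width: 0.0513
```

```bash
python3 - <<'E'
from h import *
st();c=wr();print([b for b in blanks(c,.010) if abs(b[0][0]-320)<30])
plan([((.4177,.3763,.002),108.9,.65,1)])
E
```

```text
t 26.875 p [0.42323662 0.37604565 0.02147214] fx [-37.6 393.4] yaw 108.5 tilt 3.11 F [-1.3  0.2  0.3] w 0.0513
[(array([319., 256.]), ((428.77301025390625, 379.72845458984375), (59.073020935058594, 40.016719818115234), 19.289030075073242))]
0.65, 0.03, -0.09, 0.33, -0.4,
```

Emit:
{"fn": "play_rows", "kwargs": {"deltas": [0.6,0.01,-0.09,0.2,-0.3,0.6,0,-0.01,0.1,0,0.6,0,0,0.03,0,0.6,0,0,0,0]}}

```text
clock: 27.42
eef_pos: [0.4179, 0.3765, 0.0014]
tool_rot: [0.582, 0.813, 0.027, -0.007]
ft_force: [0.2, 0.3, 0.6]
grip_width: 0.0515
```

```bash
python3 - <<'E'
from h import *
st()
plan([((.4177,.3763,.001),108.9,.65,1)])
E
```

```text
t 27.425 p [0.41792384 0.37646275 0.00143159] fx [-42.8 394.6] yaw 108.8 tilt 3.23 F [0.2 0.3 0.6] w 0.0515
0.65, -0.00, -0.00, 0.01, -0.1,
```

```bash
python3 - <<'E'
from h import *
p=bot.get_obs()['eef_pos']
plan([((p[0],p[1],.06),108.8,.2,2),((*f2w(-15,-3),.06),98.23,.2,9)])
E
```

```text
0.2, 0.00, 0.00, -0.49, 0.0,  0.2, 0.00, 0.00, -0.49, 0.0,  
0.2, -0.73, -0.08, -0.00, 1.2,  0.2, -0.73, -0.07, -0.00, 1.2,  0.2, -0.74, -0.05, -0.00, 1.2,  0.2, -0.74, -0.04, -0.00, 1.2,  0.2, -0.74, -0.02, -0.00, 1.2,  0.2, -0.74, -0.01, -0.00, 1.2,  0.2, -0.74, 0.01, -0.00, 1.2,  0.2, -0.74, 0.02, -0.00, 1.2,  0.2, -0.74, 0.04, -0.00, 1.2,
```

Emit:
{"fn": "play_rows", "kwargs": {"deltas": [0.4,0,0,0,0,0.2,0,0,0,0,0.2,0,0,0,0,0.2,0,0,0,0,0.2,0,0,-0.4,0,0.2,0,0,-0.5,0,0.2,0,0,-0.1,0]}}

```text
clock: 28.3
eef_pos: [0.4156, 0.3723, 0.0613]
tool_rot: [0.582, 0.813, 0.025, -0.007]
ft_force: [-0.1, 0.8, -1.7]
grip_width: 0.0379
```

```bash
python3 - <<'E'
from h import *
st();p=bot.get_obs()['eef_pos']
c=wr();print([b for b in blanks(c,.05) if abs(b[0][0]-320)<30])
plan([((*f2w(-15,-3),.06),98.23,.2,9)])
E
```

```text
t 28.3 p [0.41558934 0.3722527  0.06125266] fx [-45.8 390.7] yaw 108.8 tilt 3.01 F [-0.1  0.8 -1.7] w 0.0379
[(array([318., 279.]), ((438.64404296875, 381.127197265625), (68.90644836425781, 45.98263931274414), 19.345359802246094))]
0.2, -0.73, -0.08, 0.00, 1.2,  0.2, -0.73, -0.06, 0.00, 1.2,  0.2, -0.73, -0.05, 0.00, 1.2,  0.2, -0.73, -0.03, 0.00, 1.2,  0.2, -0.73, -0.02, 0.00, 1.2,  0.2, -0.73, -0.00, 0.00, 1.2,  0.2, -0.73, 0.01, 0.00, 1.2,  0.2, -0.73, 0.03, 0.00, 1.2,  0.2, -0.73, 0.04, 0.00, 1.2,
```

Held. Carry over to slot 4.

Emit:
{"fn": "play_rows", "kwargs": {"deltas": [0.2,-0.6,-0.08,0,1.2,0.2,-0.73,-0.06,0,1.2,0.2,-0.73,-0.05,0,1.2,0.2,-0.73,-0.03,0,1.2,0.2,-0.73,-0.02,0,1.2,0.2,-0.73,0,0,1.2,0.2,-0.73,0.01,0,1.2,0.2,-0.7,0.03,0,1.2,0.2,-0.5,0.04,0,1,0.2,0,0,0,0,0.2,0,0,0,0]}}

```text
clock: 29.72
eef_pos: [0.4911, -0.0017, 0.031]
tool_rot: [0.656, 0.754, 0.018, -0.015]
ft_force: [0.2, 1.0, -1.6]
grip_width: 0.038
```

```bash
python3 - <<'E'
from h import *
st();c=wr()
for r,b in blanks(c):print(r,b,w2f(np.array(b[0])/1000).round(1))
plan([((*f2w(0,-3),.03),98.23,.2,2),((*f2w(27,-3),.013),98.23,.2,2)])
E
```

```text
t 29.725 p [ 0.49108301 -0.00174938  0.030988  ] fx [-24.6   9.8] yaw 98.0 tilt 2.65 F [ 0.2  1.  -1.6] w 0.038
[591. 383.] ((684.7435302734375, 432.83001708984375), (98.10299682617188, 42.70750427246094), 58.32053756713867) [229.3 412.2]
[415. 365.] ((583.7202758789062, 87.54154205322266), (60.18976593017578, 16.90744400024414), 44.09257507324219) [79.9 84.9]
[318. 279.] ((512.883056640625, 2.2218265533447266), (66.22722625732422, 45.458377838134766), 8.33818244934082) [-2.4 10.6]
0.2, -0.11, 0.21, 0.01, -0.1,  0.2, -0.11, 0.20, 0.01, -0.1,  
0.2, 0.00, 0.22, 0.14, -0.0,  0.2, 0.00, 0.22, 0.14, -0.0,
```

Emit:
{"fn": "play_rows", "kwargs": {"deltas": [0.2,-0.12,0.15,0,0,0.2,-0.08,0.1,0,0,0.2,0,0,0,0,0.2,0,0,0,0]}}

```text
clock: 30.28
eef_pos: [0.5089, -0.0097, 0.0304]
tool_rot: [0.654, 0.756, 0.018, -0.015]
ft_force: [-0.2, -0.7, -2.4]
grip_width: 0.0381
```

```bash
python3 - <<'E'
from h import *
st()
plan([((*f2w(26,-3),.013),98.23,.2,1)])
E
```

```text
t 30.275 p [ 0.50894761 -0.00971909  0.03040307] fx [-8.  -0.7] yaw 98.2 tilt 2.65 F [-0.2 -0.7 -2.4] w 0.0381
0.2, -0.04, 0.57, 0.29, 0.0,
```

Emit:
{"fn": "play_rows", "kwargs": {"deltas": [0.2,-0.04,0.3,0.08,0,0.2,0,0.2,0.08,0,0.2,0,0.05,0.06,0,0.2,0,0,0,0]}}

```text
clock: 30.78
eef_pos: [0.5415, -0.006, 0.0166]
tool_rot: [0.654, 0.756, 0.017, -0.015]
ft_force: [-0.3, 0.7, -1.5]
grip_width: 0.038
```

```bash
python3 - <<'E'
from h import *
st()
plan([((*f2w(26,-3),.013),98.23,.2,1)])
E
```

```text
t 30.775 p [ 0.54151382 -0.00604704  0.01664108] fx [24.7 -1.7] yaw 98.3 tilt 2.66 F [-0.3  0.7 -1.5] w 0.038
0.2, -0.02, 0.02, 0.06, 0.0,
```

Emit:
{"fn": "play_rows", "kwargs": {"deltas": [0.2,-0.03,0,0.06,0,0.2,0,0,0,0,0.6,0,0,0,0,0.6,0,0,-0.05,0,0.6,0,0,-0.4,0,0.6,0,0,-0.1,0,0,0,-0.3,0,0,0,0,-0.33,0,0,0,0,0,0,0,0,0,0,0,0]}}

```text
clock: 32.02
eef_pos: [0.5038, -0.0146, 0.0478]
tool_rot: [0.654, 0.756, 0.019, -0.015]
ft_force: [0.1, 0.4, 0.4]
grip_width: -0.0004
```

```bash
python3 - <<'E'
from h import *
st();c=wr()
s=snap('scene')
cv2.imwrite('pics/s3.png',cv2.resize(s['color'][150:280,230:420],None,fx=4,fy=4,interpolation=cv2.INTER_CUBIC))
plan([((*f2w(-11,-3),.016),98.23,0,1)])
E
```

```text
t 32.025 p [ 0.50375228 -0.01455467  0.04781849] fx [-13.9  -4.7] yaw 98.3 tilt 2.76 F [0.1 0.4 0.4] w -0.0004
0, 0.03, 0.05, 0.53, 0.1,
```

View pics/s3.png

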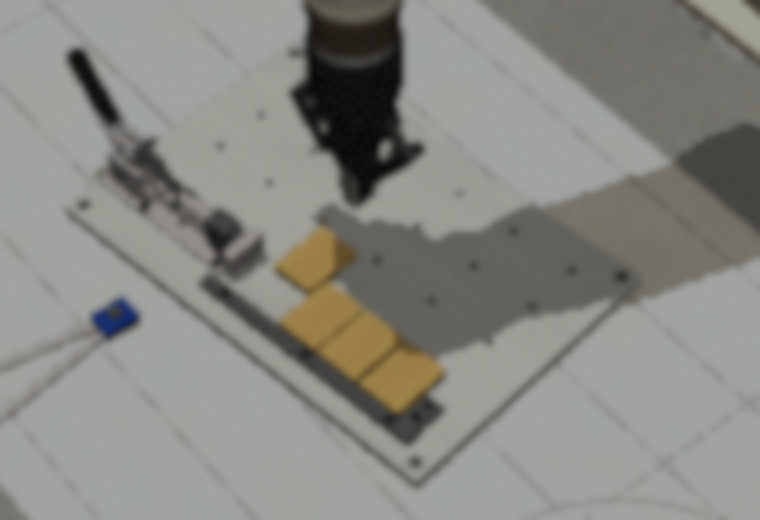

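Three blanks are in the row, and d at (313,258) is ready in line, clear of the shoe at (243,255). Push d.

Emit:
{"fn": "play_rows", "kwargs": {"deltas": [0,0.03,0,0.3,0,0,0,0,0.2,0,0,0,0,0,0,0,0,0.15,0,0,0,0,0.17,0,0,0,0,0.17,0,0,0,0,0.17,0,0,0,0,0.12,0,0,0,0,0.1,0,0]}}

```text
clock: 33.25
eef_pos: [0.5529, -0.0043, 0.0172]
tool_rot: [0.654, 0.756, 0.012, -0.02]
ft_force: [-18.8, -1.8, 13.2]
grip_width: -0.0001
```

```bash
python3 - <<'E'
from h import *
st()
plan([((*f2w(5,-3),.02),98,0,1),((*f2w(0,60),.15),98,0,3)])
E
```

```text
t 33.25 p [ 0.55290198 -0.00430736  0.01716539] fx [36.2 -1.6] yaw 98.2 tilt 2.7 F [-18.8  -1.8  13.2] w -0.0001
0, -0.02, -0.52, -0.05, 0.2,  
0, 0.35, -0.03, -0.72, -0.0,  0, 0.35, -0.03, -0.72, -0.0,  0, 0.35, -0.03, -0.72, -0.0,
```

Emit:
{"fn": "play_rows", "kwargs": {"deltas": [0,-0.02,-0.4,-0.05,0,0,0.1,0,-0.7,0,0,0.3,0.3,-0.8,0,0,0.3,0.5,-0.8,0,0,0.1,0.5,-0.2,0,0,0,0.4,0,0,0,0,0,0,0]}}

```text
clock: 34.12
eef_pos: [0.6301, 0.0485, 0.1778]
tool_rot: [0.655, 0.756, 0.014, -0.019]
ft_force: [-0.2, 0.9, -0.6]
grip_width: -0.0
```

```bash
python3 - <<'E'
from h import *
st();c=wr();cv2.imwrite('pics/w6.png',c['color'])
for r,b in blanks(c):print(r,b,w2f(np.array(b[0])/1000).round(1))
hsv=cv2.cvtColor(c['color'],cv2.COLOR_BGR2HSV);m=cv2.inRange(hsv,(8,110,50),(28,255,255))
R,t=Rt(c);print(-R.T@t)
E
```

```text
t 34.125 p [0.63006996 0.04847167 0.177779  ] fx [120.2  39.6] yaw 98.2 tilt 2.72 F [-0.2  0.9 -0.6] w -0.0
[563. 259.] ((687.1343994140625, 444.3974914550781), (67.8055419921875, 42.576473236083984), 86.31092071533203) [233.3 423.3]
[396. 142.] ((573.170654296875, 127.880126953125), (55.49646759033203, 41.47089767456055), 8.510236740112305) [ 75.2 126.3]
[266. 142.] ((592.1144409179688, 0.364227294921875), (55.988582611083984, 40.19640350341797), 8.471423149108887) [75.7 -2.6]
[353. 141.] ((579.5528564453125, 84.61127471923828), (55.788143157958984, 39.68962097167969), 8.684581756591797) [75.3 82.6]
[310. 141.] ((585.93212890625, 43.274085998535156), (56.31003952026367, 39.442832946777344), 7.473910331726074) [75.7 40.8]
[0.55294668 0.03059607 0.32163752]
```

View pics/w6.png

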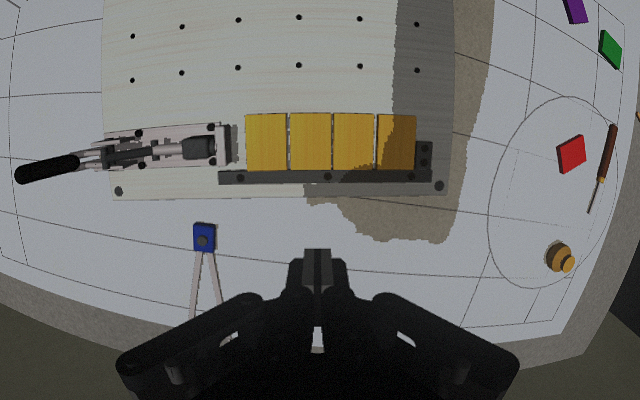

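All four blanks show as a snug row along the rail: (266..396,142), x = 75.2–75.7 mm, yaw within 0.8° of the rail, clamp open. The bystanders are in place. Next, the handle.

```bash
cat >> h.py <<'E'
def plan(way):
    o=bot.get_obs();p=np.array(o['eef_pos']);R=Ro.from_quat(o['tool_rot']);ya=np.degrees(np.arctan2(R.as_matrix()[1,0],R.as_matrix()[0,0]))
    for xyz,yt,op,n in way:
        D=(np.array(xyz)-p)/n;dt=(yt-ya)/n
        for k in range(n):
            v=R.inv().apply(D)/.06
            print(f"{op}, {v[0]:.2f}, {v[1]:.2f}, {v[2]:.2f}, {-dt:.1f},",end='  ')
            R=R*Ro.from_euler('z',-dt,degrees=True);ya+=dt
        p=np.array(xyz);print()
E
python3 - <<'E'
from h import *
plan([((*f2w(76,-286),.178),98.23,0,8),((*f2w(76,-286),.1),98.23,0,2)])
E
```

```text
0, -0.68, -0.09, -0.03, -0.0,  0, -0.68, -0.09, -0.03, -0.0,  0, -0.68, -0.09, -0.03, -0.0,  0, -0.68, -0.09, -0.03, -0.0,  0, -0.68, -0.09, -0.03, -0.0,  0, -0.68, -0.09, -0.03, -0.0,  0, -0.68, -0.09, -0.03, -0.0,  0, -0.68, -0.09, -0.03, -0.0,  
0, -0.03, 0.00, 0.65, -0.0,  0, -0.03, 0.00, 0.65, -0.0,
```

Emit:
{"fn": "play_rows", "kwargs": {"deltas": [0,-0.6,-0.09,-0.05,0,0,-0.68,-0.09,-0.05,0,0,-0.68,-0.09,-0.05,0,0,-0.68,-0.09,-0.03,0,0,-0.68,-0.09,-0.03,0,0,-0.68,-0.09,-0.03,0,0,-0.68,-0.09,-0.03,0,0,-0.5,-0.09,-0.03,0,0,0,0,0,0,0,0,0,0,0]}}

```text
clock: 35.42
eef_pos: [0.6203, -0.2738, 0.178]
tool_rot: [0.655, 0.755, 0.011, -0.026]
ft_force: [-0.6, 0.6, -0.1]
grip_width: -0.0003
```

```bash
python3 - <<'E'
from h import *
st();print(bot.get_obs()['joint_pos'].round(2))
plan([((*f2w(76,-284),.1),98.23,0,3)])
E
```

```text
t 35.425 p [ 0.62031426 -0.273762    0.17796518] fx [  64.4 -277.9] yaw 98.1 tilt 3.24 F [-0.6  0.6 -0.1] w -0.0003
[-0.43  0.67  0.54  1.48  0.04 -0.57]
0, -0.06, 0.07, 0.43, -0.0,  0, -0.06, 0.07, 0.43, -0.0,  0, -0.06, 0.07, 0.43, -0.0,
```

Emit:
{"fn": "play_rows", "kwargs": {"deltas": [0,-0.15,0.15,0.2,0,0,-0.05,0.05,0.45,0,0,-0.03,0,0.4,0,0,0,0,0.1,0,0,0,0,0,0]}}

```text
clock: 36.05
eef_pos: [0.6352, -0.2775, 0.1043]
tool_rot: [0.652, 0.758, 0.011, -0.027]
ft_force: [-0.0, -0.4, -0.2]
grip_width: -0.0002
```

```bash
python3 - <<'E'
from h import *
st()
s=snap('scene');cv2.imwrite('pics/s4.png',cv2.resize(s['color'][100:250,190:380],None,fx=4,fy=4,interpolation=cv2.INTER_CUBIC))
print(topix(s,[[*f2w(76,-240),.12],[*f2w(76,-224),.101]]))
plan([((*f2w(76,-158),.1),98.23,0,8)])
E
```

```text
t 36.05 p [ 0.63517224 -0.27751279  0.10431876] fx [  78.6 -283.8] yaw 98.5 tilt 3.3 F [-0.  -0.4 -0.2] w -0.0002
[[246.49290931 161.62367914]
 [250.33705929 168.25890151]]
0, 0.26, -0.00, 0.02, 0.0,  0, 0.26, -0.00, 0.02, 0.0,  0, 0.26, -0.00, 0.02, 0.0,  0, 0.26, -0.00, 0.02, 0.0,  0, 0.26, -0.00, 0.02, 0.0,  0, 0.26, -0.00, 0.02, 0.0,  0, 0.26, -0.00, 0.02, 0.0,  0, 0.26, -0.00, 0.02, 0.0,
```

View pics/s4.png

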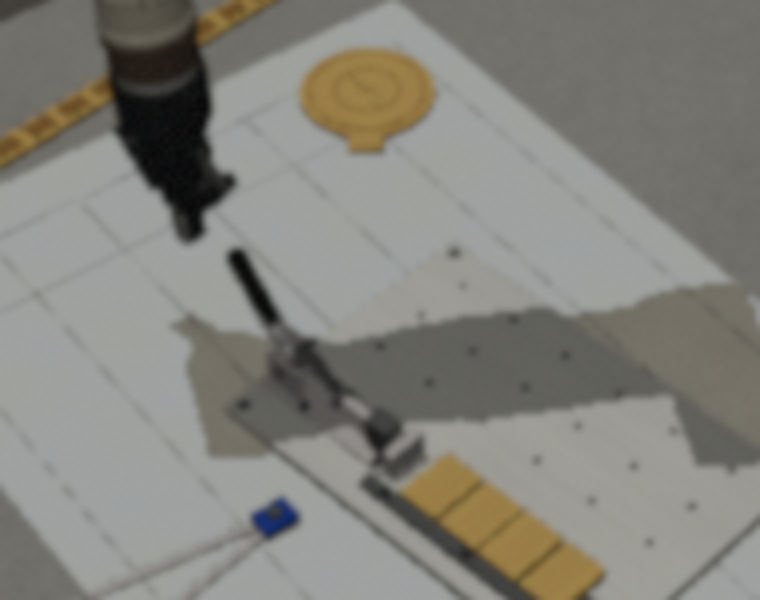

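The fingers at (190,235) stand behind the handle tip at (236,258). Push over.

Emit:
{"fn": "play_rows", "kwargs": {"deltas": [0,0.2,-0.03,0,0,0,0.2,0,0.02,0,0,0.2,0,0.02,0,0,0.2,0,0.02,0,0,0.2,0,0.02,0,0,0.2,0,0.02,0,0,0.2,0,0.02,0]}}

```text
clock: 36.98
eef_pos: [0.6268, -0.218, 0.128]
tool_rot: [0.658, 0.753, -0.001, 0.006]
ft_force: [-4.5, -7.3, 11.5]
grip_width: -0.0002
```

```bash
python3 - <<'E'
from h import *
st()
plan([((*f2w(76,-158),.1),98.23,0,4)])
E
```

```text
t 36.975 p [ 0.62678137 -0.21801488  0.1280397 ] fx [  78.8 -223.7] yaw 97.7 tilt 0.7 F [-4.5 -7.3 11.5] w -0.0002
0, 0.27, -0.01, 0.11, -0.1,  0, 0.27, -0.01, 0.11, -0.1,  0, 0.27, -0.01, 0.11, -0.1,  0, 0.27, -0.01, 0.11, -0.1,
```

Emit:
{"fn": "play_rows", "kwargs": {"deltas": [0,-0.2,0,0,0,0,-0.15,0,0.2,0,0,0,-0.03,0.25,0,0,0,0,0.1,0,0,0,0,0,0]}}

```text
clock: 37.6
eef_pos: [0.6273, -0.2382, 0.0927]
tool_rot: [0.657, 0.754, -0.001, 0.005]
ft_force: [0.2, 0.4, 1.1]
grip_width: -0.0
```

```bash
python3 - <<'E'
from h import *
st()
s=snap('scene');hsv=cv2.cvtColor(s['color'],cv2.COLOR_BGR2HSV)
print([topix(s,[[*f2w(76,-170+100*np.sin(a)),.036+.1*np.cos(a)]]).round(0).tolist() for a in(-.7,-.5,-.3,-.1)])
cv2.imwrite('pics/s5.png',cv2.resize(s['color'][120:240,190:340],None,fx=5,fy=5,interpolation=cv2.INTER_CUBIC))
plan([((*f2w(76,-158),.1),98.23,0,6)])
E
```

```text
t 37.6 p [ 0.6272865  -0.23818558  0.09274921] fx [  76.4 -243.7] yaw 97.8 tilt 0.61 F [0.2 0.4 1.1] w -0.0
[[[248.0, 164.0]], [[251.0, 164.0]], [[255.0, 165.0]], [[259.0, 167.0]]]
0, 0.24, -0.00, -0.02, -0.1,  0, 0.24, -0.00, -0.02, -0.1,  0, 0.24, -0.00, -0.02, -0.1,  0, 0.24, -0.00, -0.02, -0.1,  0, 0.24, -0.00, -0.02, -0.1,  0, 0.24, -0.00, -0.02, -0.1,
```

View pics/s5.png

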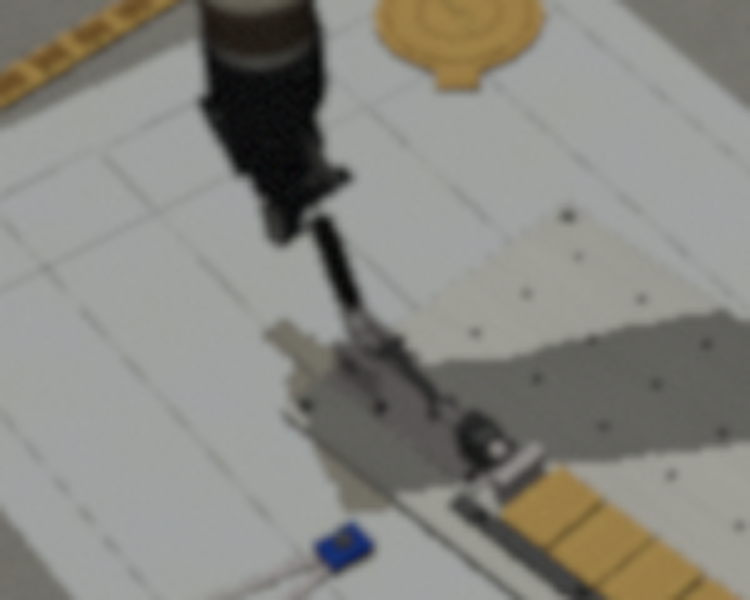

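The handle is part-way over, leaning about 15–20°, with the fingers low behind it. Push on.

Emit:
{"fn": "play_rows", "kwargs": {"deltas": [0,0.2,0,0,0,0,0.22,0,0,0,0,0.22,0,0,0,0,0.22,0,0,0,0,0.22,0,0,0,0,0.22,0,0,0]}}

```text
clock: 38.4
eef_pos: [0.6194, -0.1644, 0.102]
tool_rot: [0.659, 0.752, -0.003, 0.015]
ft_force: [0.0, -3.2, -1.5]
grip_width: -0.0001
```

```bash
python3 - <<'E'
from h import *
st()
plan([((*f2w(76,-158),.1),98.23,0,2)])
E
```

```text
t 38.4 p [ 0.61939296 -0.16441755  0.10202586] fx [  79.1 -169.6] yaw 97.5 tilt 1.79 F [ 0.  -3.2 -1.5] w -0.0001
0, 0.10, -0.03, 0.01, -0.3,  0, 0.10, -0.03, 0.01, -0.3,
```

Emit:
{"fn": "play_rows", "kwargs": {"deltas": [0,0.2,-0.03,0.02,0,0,0.15,-0.02,0.02,0,0,0.15,0,0.01,0]}}

```text
clock: 38.78
eef_pos: [0.615, -0.1465, 0.0993]
tool_rot: [0.661, 0.75, -0.012, 0.028]
ft_force: [1.7, -31.1, 0.2]
grip_width: -0.0003
```

```bash
python3 - <<'E'
from h import *
st();c=wr()
for r,b in blanks(c):print(r,b,w2f(np.array(b[0])/1000).round(1))
s=snap('scene')
for r,b in blanks(s,.022,60):
  if abs(r[0]-320)<40:print('scene',r,b,w2f(np.array(b[0])/1000).round(1))
E
```

```text
t 38.775 p [ 0.61498148 -0.14648529  0.09930453] fx [  77.3 -151.2] yaw 97.1 tilt 3.48 F [  1.7 -31.1   0.2] w -0.0003
[554. 203.] ((580.5260009765625, 72.17857360839844), (58.084598541259766, 161.5382537841797), 8.399517059326172) [74.5 70.1]
[  3. 170.] ((623.7662963867188, -551.2420654296875), (91.15533447265625, 28.76580810546875), 8.375751495361328) [  28.1 -553.1]
scene [317. 234.] ((582.8186645507812, 74.37748718261719), (55.48693084716797, 159.6680450439453), 8.16698169708252) [77.1 72. ]
scene [285. 125.] ((350.77630615234375, -395.98785400390625), (137.6168975830078, 75.14766693115234), 51.3275146484375) [-219.9 -360.3]
```

Emit:
{"fn": "play_rows", "kwargs": {"deltas": [0,0.12,0,0,0,0,0.12,0,0,0]}}

```text
clock: 39.12
eef_pos: [0.6148, -0.1473, 0.0998]
tool_rot: [0.666, 0.745, -0.021, 0.039]
ft_force: [3.2, -19.7, -0.9]
grip_width: -0.0001
```

```bash
python3 - <<'E'
from h import *
st()
plan([((*f2w(77,-185),.1),98.23,0,1),((*f2w(70,-230),.18),98.23,0,3)])
E
```

```text
t 39.125 p [ 0.61483239 -0.14732453  0.09982869] fx [  77.1 -152. ] yaw 96.4 tilt 5.04 F [  3.2 -19.7  -0.9] w -0.0001
0, -0.55, 0.02, 0.04, -1.8,  
0, -0.29, -0.03, -0.42, -0.0,  0, -0.29, -0.03, -0.42, -0.0,  0, -0.29, -0.03, -0.42, -0.0,
```

Emit:
{"fn": "play_rows", "kwargs": {"deltas": [0,-0.5,0,0,0,0,-0.3,0,-0.3,0,0,0,0,-0.7,0,0,0,0,-0.8,0,0,0.3,0.3,0,0,0,0.5,0.3,0,0,0,0.6,0.2,0,0,0,0.6,0.1,0,0,0,0.5,0,0,0,0,0,0,0,0,0,0,0,0,0]}}

```text
clock: 40.5
eef_pos: [0.6477, -0.0126, 0.1884]
tool_rot: [0.663, 0.748, -0.022, 0.021]
ft_force: [-0.0, -1.1, -0.0]
grip_width: -0.0002
```

```bash
python3 - <<'E'
from h import *
st();c=wr();cv2.imwrite('pics/w7.png',c['color'])
for r,b in blanks(c):print(r,b,w2f(np.array(b[0])/1000).round(1))
# handle: predicted grip pixels at home vs off; test darkness
g=cv2.cvtColor(c['color'],cv2.COLOR_BGR2GRAY)
for j in(.9,1.0,1.1,1.16,1.222):
    a=j-np.radians(40);P=[[*f2w(76,-170+r*np.sin(a)),.036+r*np.cos(a)/1000] if 0 else [*f2w(76,-170+r*np.sin(a)),.036+r*np.cos(a)*.001] for r in(50,85,108)]
    print(j,topix(c,P).round(0).tolist())
m=((g<40)*255).astype(np.uint8)
n,_,s,ce=cv2.connectedComponentsWithStats(m)
for i in range(1,n):
    if s[i,4]>150:print(s[i],ce[i].round())
E
```

```text
t 40.5 p [ 0.64765797 -0.01259968  0.18836249] fx [128.8 -23.4] yaw 96.9 tilt 3.5 F [-0.  -1.1 -0. ] w -0.0002
[412. 133.] ((581.4888916015625, 72.29088592529297), (56.50328826904297, 160.10665893554688), 8.535799026489258) [75.5 70.1]
[ 4. 94.] ((546.5880126953125, -564.818603515625), (257.0361633300781, 32.262481689453125), 9.524961471557617) [ -50.2 -555.4]
0.9 [[170.0, 146.0], [156.0, 152.0], [146.0, 157.0]]
1.0 [[175.0, 146.0], [166.0, 151.0], [159.0, 155.0]]
1.1 [[180.0, 145.0], [177.0, 150.0], [173.0, 153.0]]
1.16 [[184.0, 145.0], [183.0, 149.0], [182.0, 152.0]]
1.222 [[187.0, 144.0], [189.0, 148.0], [191.0, 151.0]]
[  0  17  16 147 338] [ 8. 84.]
[210 129  45  19 393] [230. 137.]
[173 131  33  30 528] [189. 148.]
[ 380  134  120   40 1314] [456. 163.]
[  115   249   405   151 34837] [318. 350.]
```

```bash
python3 -c "
from h import *
st();print(ticket.job_done())"
```

```text
t 40.55 p [ 0.64757338 -0.0127558   0.18828187] fx [128.7 -23.5] yaw 96.8 tilt 3.48 F [ 0.4 -0.6 -0.2] w -0.0002
the job is handed in; nothing more can be done
None
```

I set all four blanks in one row against the back rail, threw the clamp handle fully home, and handed the job in at 40.6 s. `job_done` reports no verdict.

**Last checks before handing in:**
- **Before clamping:** the four blanks lay at x = 75.2–75.7 mm in the fixture frame, within 0.8° of the rail.
- **After clamping:** the wrist camera sees the row as one rectangle, 56.5 × 160.1 mm. It is centred at (75.5, 70.1) mm against a nominal (76, 70), and is 0.3° off the rail direction.
- **Handle:** its dark blob sits at pixel (189,148), where the model puts the fully home position of 1.222 rad. The push also ended against a hard stop at about 31 N.
- **Robot:** it stood clear at hand-in, with wrist force near zero.

**What went wrong or disagreed:**
- **Slipped grasp:** the first grip on blank_a, b or c (the one nearest the end stop) was too shallow. It slipped onto the plate and I regrasped it lower.
- **Joint limit:** an early turn drove the last joint to its range limit, about 3.141 rad against 3.14. It left the tool tilted by 2–3°, up to 5° while pressing the handle.
- **Handle:** the first push rode up the handle, so I backed off and pushed again lower.
- **Camera offset:** the scene camera reads about 2–3 mm higher than the wrist camera; I relied on the wrist.
- **Bystanders:** the disc, graver, dividers and pot looked in place in the later pictures. I did not measure their positions again at the end.

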